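# Burnish the marked seam of a glued-up blank

### The arm

A 7-joint arm with a two-finger parallel gripper is mounted at the origin on the work surface. World frame = base frame: x ahead of the robot, y to its left, z up, the work surface at z = 0. Lengths are in m, angles in rad, forces in N, time in s.
With the tool pointing down it reaches from about 0.4 to 0.85 m from the base axis. Payload 10.4 kg.
Tool frame: the origin (TCP) lies between the finger pads; the fingertips stand 19 mm ahead of it and the grasp point (between the pads) is the TCP (manip.tips_ahead is the distance from the TCP to the fingertips, in m); z points along the fingers, y is the line along which they close (so a half turn about z gives the same grasp; the last joint's range is limited). The gripper opens to 85 mm and grips with 20 to 120 N. Pads are 22 mm wide; open, the fingers measure 114 mm over their backs; the gripper's body (76 mm by 85 mm) begins 54 mm behind the grasp point. The pads swing forward as they close: fully open they stand 13 mm farther back than shut.
Start: joints at [1.234, 0.332, -0.065, 1.46, 0.022, 1.35, -0.088], TCP at [0.193, -0.594, 0.222] pointing down, gripper open.
Joint ranges: [-2.6, 2.6], [-0.5, 2.12], [-1.47, 1.34], [0.16, 2.42], [-1.27, 4.41], [0.06, 2.06], [-2.6, 2.6]. Speed limits (rad/s): [2.22, 2.22, 2.79, 2.79, 3.14, 3.14, 3.14].

### API

Orientations are given as a unit quaternion [x, y, z, w].
In Python, from workcell import manip, viewer gives the robot as it stands.
- The arm moves only by the tool arm_command, never from a script. Its argument "series" is text: rows parted by semicolons, each of 5 numbers parted by spaces: the closure, from 0 (fully open) to 1 (shut), then the shift along the tool's x, y, z normalised to -1 to 1, where 1 is 0.4 m, then the turn about the tool's z normalised to -1 to 1, where 1 is 180 degrees. In form: jaw tx ty tz spin; .... A call has exactly 10 rows; each row shifts and turns the commanded pose from where the row before left it, along the tool's axes as they then stand; what a row does not reach is not made up. A row lasts 1/8 s, in which the tool goes at most 62.5 mm and 10.7 degrees, less where a joint would pass 70% of its speed; a pose out of reach is approached as far as the arm can. A call with a number of a shift or a turn outside -1 to 1 is refused whole. A call with a gripper value outside its range is refused whole. The fingers move at their own pace and stop on an object; "newtons" is the grip in N (left out, the last holds). Time passes only in rows, so rows that do not move let the fingers close, or fill a call up. It gives the time, the measured TCP pose, the force, the opening and the grip force at its end, in the units of the state.
- manip.get_obs(): the state, without advancing time (a new reading comes with each control period).
- viewer.camera(name): name is "scene" or "top" or "wrist"; returns a dict with "pixels" (480x640x3 uint8, red, green, blue), "intrinsics" (3x3 intrinsics, pixels), "extrinsics" (4x4, takes a point from world to camera coordinates). Camera axes: x right, y up, looking along -z (the intrinsics and any distortion apply to the point x, -y, -z); pixel columns grow to the right and rows downward; lengths in m; the calibration is good to about 2 mm. The wrist camera is an equidistant fisheye: a pixel r from the principal point sees the ray r / f radians off the axis. A picture is of the moment at which its call begins. There is no depth.
- manip.hand_in(): hands the job in; it is judged then, once.
The state is a dict: "clock": time; "joint_pos": joint angles; "joint_velocities": joint speeds; "tau": joint torques, N m; "position": TCP position; "ee_rot": TCP orientation; "ft_force": force on the tool from outside, world axes, zero at the start; "torque": the same for the moment, N m; "grip_width": opening from 0.0 (shut) to 1.0 (fully open); "grasp_force": force on a finger pad.
Only numpy, scipy, OpenCV 4.12 (cv2) and the standard library are available. Lean on these libraries where they do the work, as an engineer would, in place of code of your own. Each camera call takes 0.05 s, during which the arm holds its last target. There are 200 camera calls.

### The job

Take the sprung burnisher from its cradle and rub down the seam of the blank that the red knob marks: starting at the red knob's end, with the handle leaning up about 35 degrees from level, draw the ball slowly (about 3 cm per second) along the bottom of that seam to its other end, keeping the plunger lightly pushed in, by about 6 mm and never to its stop. Keep out of the other seam, do not disturb the knobs or anything else, and lay the burnisher gently back in both forks of its cradle, pointing the same way as before.

Things in the scene. Friction and masses are not known exactly. Their poses are not given: they have to be found in the camera images.
- burnisher: Sprung burnisher lying level in its cradle: a round blue handle 130 mm long and 20 mm in diameter, with a brass band near its front, then a steel barrel 30 mm long and 14 mm in diameter, then a steel plunger. 130 g in all. Origin on the axis at the middle of the handle (grip it there), 51 mm above the table at the start; +x runs along the axis to the tip.
- tip (a point): Centre of the steel ball, 8 mm in diameter, at the plunger's end: 125 mm from the burnisher's origin along its +x while the plunger is out.
- plunger (a joint): How far the plunger is pushed back into the burnisher along its axis: 0 m out (as at the start), stop at 0.015 m. Spring 400 N/m (4 mm takes 1.6 N, 10 mm takes 4 N).
- cradle: Fixed dark wooden cradle: base 150 x 70 x 8 mm and two V forks (90 degree V, 12 mm thick, mouths 48 mm wide, tops 62 mm above the table) 48 mm either side of its middle, 84 mm free between them. Origin under the base's middle; +x is the way the tip points as the burnisher lies there, its handle's middle above the origin, its axis 51 mm above the table.
- blank: Fixed workpiece of three boards, 200 mm along x, 170 mm along y, top 30 mm above the table; origin under its centre. Two straight open seams run its whole length along y, at x = -45 and x = +45 mm: square grooves 11 mm wide, 7 mm deep, dark floor 23 mm above the table, open-ended. A ball resting in one has its centre 27 mm up. The first and last 15 mm of a seam do not matter.
- knob_red: Red turned knob, 44 mm in diameter, 45 mm high, loose on the table, in line with one seam, 40 mm beyond one of its ends: it marks the seam to do and the end to start from. Origin under its middle.
- knob_b: Plain light wood knob of the same shape and size, at another seam end. Leave it.
- knob_c: Plain light wood knob, as knob_b.
- knob_d: Plain light wood knob, as knob_b.
- glue: Yellow bottle with orange cap, 60 mm in diameter, 160 mm high, standing loose beyond the blank. Leave it.
- spindle: Turned wooden spindle, 48 mm in diameter, 190 mm high, standing loose beyond the blank. Leave it.
- mallet: Hammer with wooden handle lying loose at the left. Leave it.
- pot: Open blue ceramic pot, 90 mm in diameter, 110 mm high, standing loose on the right, beyond the cradle. Leave it.

How it is judged:
On the way, in this order (a step that is already met when the one before it is completed fails the run):
1. the ball is pressed into the marked seam +64 mm from its middle (+ is the red knob's end), plunger pushed in over 2 mm, handle 19 to 51 degrees above level (((x of knob_red in the frame of blank below 0 m and y of knob_red in the frame of blank below 0 m and x of tip in the frame of blank between -0.051 and -0.039 m and y of tip in the frame of blank between -0.07 and -0.058 m) or (x of knob_red in the frame of blank below 0 m and y of knob_red in the frame of blank above 0 m and x of tip in the frame of blank between -0.051 and -0.039 m and y of tip in the frame of blank between 0.058 and 0.07 m) or (x of knob_red in the frame of blank above 0 m and y of knob_red in the frame of blank below 0 m and x of tip in the frame of blank between 0.039 and 0.051 m and y of tip in the frame of blank between -0.07 and -0.058 m) or (x of knob_red in the frame of blank above 0 m and y of knob_red in the frame of blank above 0 m and x of tip in the frame of blank between 0.039 and 0.051 m and y of tip in the frame of blank between 0.058 and 0.07 m)) and z of tip in the frame of blank below 0.029 m and value of joint plunger above 0.002 m and angle between burnisher's own x axis and vertical between 1.9 and 2.46 rad), for 0.05 s.
2. the ball is pressed into the marked seam +48 mm from its middle (+ is the red knob's end), plunger pushed in over 2 mm, handle 19 to 51 degrees above level (((x of knob_red in the frame of blank below 0 m and y of knob_red in the frame of blank below 0 m and x of tip in the frame of blank between -0.051 and -0.039 m and y of tip in the frame of blank between -0.054 and -0.042 m) or (x of knob_red in the frame of blank below 0 m and y of knob_red in the frame of blank above 0 m and x of tip in the frame of blank between -0.051 and -0.039 m and y of tip in the frame of blank between 0.042 and 0.054 m) or (x of knob_red in the frame of blank above 0 m and y of knob_red in the frame of blank below 0 m and x of tip in the frame of blank between 0.039 and 0.051 m and y of tip in the frame of blank between -0.054 and -0.042 m) or (x of knob_red in the frame of blank above 0 m and y of knob_red in the frame of blank above 0 m and x of tip in the frame of blank between 0.039 and 0.051 m and y of tip in the frame of blank between 0.042 and 0.054 m)) and z of tip in the frame of blank below 0.029 m and value of joint plunger above 0.002 m and angle between burnisher's own x axis and vertical between 1.9 and 2.46 rad), for 0.05 s.
3. the ball is pressed into the marked seam +32 mm from its middle (+ is the red knob's end), plunger pushed in over 2 mm, handle 19 to 51 degrees above level (((x of knob_red in the frame of blank below 0 m and y of knob_red in the frame of blank below 0 m and x of tip in the frame of blank between -0.051 and -0.039 m and y of tip in the frame of blank between -0.038 and -0.026 m) or (x of knob_red in the frame of blank below 0 m and y of knob_red in the frame of blank above 0 m and x of tip in the frame of blank between -0.051 and -0.039 m and y of tip in the frame of blank between 0.026 and 0.038 m) or (x of knob_red in the frame of blank above 0 m and y of knob_red in the frame of blank below 0 m and x of tip in the frame of blank between 0.039 and 0.051 m and y of tip in the frame of blank between -0.038 and -0.026 m) or (x of knob_red in the frame of blank above 0 m and y of knob_red in the frame of blank above 0 m and x of tip in the frame of blank between 0.039 and 0.051 m and y of tip in the frame of blank between 0.026 and 0.038 m)) and z of tip in the frame of blank below 0.029 m and value of joint plunger above 0.002 m and angle between burnisher's own x axis and vertical between 1.9 and 2.46 rad), for 0.05 s.
4. the ball is pressed into the marked seam +16 mm from its middle (+ is the red knob's end), plunger pushed in over 2 mm, handle 19 to 51 degrees above level (((x of knob_red in the frame of blank below 0 m and y of knob_red in the frame of blank below 0 m and x of tip in the frame of blank between -0.051 and -0.039 m and y of tip in the frame of blank between -0.022 and -0.01 m) or (x of knob_red in the frame of blank below 0 m and y of knob_red in the frame of blank above 0 m and x of tip in the frame of blank between -0.051 and -0.039 m and y of tip in the frame of blank between 0.01 and 0.022 m) or (x of knob_red in the frame of blank above 0 m and y of knob_red in the frame of blank below 0 m and x of tip in the frame of blank between 0.039 and 0.051 m and y of tip in the frame of blank between -0.022 and -0.01 m) or (x of knob_red in the frame of blank above 0 m and y of knob_red in the frame of blank above 0 m and x of tip in the frame of blank between 0.039 and 0.051 m and y of tip in the frame of blank between 0.01 and 0.022 m)) and z of tip in the frame of blank below 0.029 m and value of joint plunger above 0.002 m and angle between burnisher's own x axis and vertical between 1.9 and 2.46 rad), for 0.05 s.
5. the ball is pressed into the marked seam +0 mm from its middle (+ is the red knob's end), plunger pushed in over 2 mm, handle 19 to 51 degrees above level (((x of knob_red in the frame of blank below 0 m and y of knob_red in the frame of blank below 0 m and x of tip in the frame of blank between -0.051 and -0.039 m and y of tip in the frame of blank between -0.006 and 0.006 m) or (x of knob_red in the frame of blank below 0 m and y of knob_red in the frame of blank above 0 m and x of tip in the frame of blank between -0.051 and -0.039 m and y of tip in the frame of blank between -0.006 and 0.006 m) or (x of knob_red in the frame of blank above 0 m and y of knob_red in the frame of blank below 0 m and x of tip in the frame of blank between 0.039 and 0.051 m and y of tip in the frame of blank between -0.006 and 0.006 m) or (x of knob_red in the frame of blank above 0 m and y of knob_red in the frame of blank above 0 m and x of tip in the frame of blank between 0.039 and 0.051 m and y of tip in the frame of blank between -0.006 and 0.006 m)) and z of tip in the frame of blank below 0.029 m and value of joint plunger above 0.002 m and angle between burnisher's own x axis and vertical between 1.9 and 2.46 rad), for 0.05 s.
6. the ball is pressed into the marked seam -16 mm from its middle (+ is the red knob's end), plunger pushed in over 2 mm, handle 19 to 51 degrees above level (((x of knob_red in the frame of blank below 0 m and y of knob_red in the frame of blank below 0 m and x of tip in the frame of blank between -0.051 and -0.039 m and y of tip in the frame of blank between 0.01 and 0.022 m) or (x of knob_red in the frame of blank below 0 m and y of knob_red in the frame of blank above 0 m and x of tip in the frame of blank between -0.051 and -0.039 m and y of tip in the frame of blank between -0.022 and -0.01 m) or (x of knob_red in the frame of blank above 0 m and y of knob_red in the frame of blank below 0 m and x of tip in the frame of blank between 0.039 and 0.051 m and y of tip in the frame of blank between 0.01 and 0.022 m) or (x of knob_red in the frame of blank above 0 m and y of knob_red in the frame of blank above 0 m and x of tip in the frame of blank between 0.039 and 0.051 m and y of tip in the frame of blank between -0.022 and -0.01 m)) and z of tip in the frame of blank below 0.029 m and value of joint plunger above 0.002 m and angle between burnisher's own x axis and vertical between 1.9 and 2.46 rad), for 0.05 s.
7. the ball is pressed into the marked seam -32 mm from its middle (+ is the red knob's end), plunger pushed in over 2 mm, handle 19 to 51 degrees above level (((x of knob_red in the frame of blank below 0 m and y of knob_red in the frame of blank below 0 m and x of tip in the frame of blank between -0.051 and -0.039 m and y of tip in the frame of blank between 0.026 and 0.038 m) or (x of knob_red in the frame of blank below 0 m and y of knob_red in the frame of blank above 0 m and x of tip in the frame of blank between -0.051 and -0.039 m and y of tip in the frame of blank between -0.038 and -0.026 m) or (x of knob_red in the frame of blank above 0 m and y of knob_red in the frame of blank below 0 m and x of tip in the frame of blank between 0.039 and 0.051 m and y of tip in the frame of blank between 0.026 and 0.038 m) or (x of knob_red in the frame of blank above 0 m and y of knob_red in the frame of blank above 0 m and x of tip in the frame of blank between 0.039 and 0.051 m and y of tip in the frame of blank between -0.038 and -0.026 m)) and z of tip in the frame of blank below 0.029 m and value of joint plunger above 0.002 m and angle between burnisher's own x axis and vertical between 1.9 and 2.46 rad), for 0.05 s.
8. the ball is pressed into the marked seam -48 mm from its middle (+ is the red knob's end), plunger pushed in over 2 mm, handle 19 to 51 degrees above level (((x of knob_red in the frame of blank below 0 m and y of knob_red in the frame of blank below 0 m and x of tip in the frame of blank between -0.051 and -0.039 m and y of tip in the frame of blank between 0.042 and 0.054 m) or (x of knob_red in the frame of blank below 0 m and y of knob_red in the frame of blank above 0 m and x of tip in the frame of blank between -0.051 and -0.039 m and y of tip in the frame of blank between -0.054 and -0.042 m) or (x of knob_red in the frame of blank above 0 m and y of knob_red in the frame of blank below 0 m and x of tip in the frame of blank between 0.039 and 0.051 m and y of tip in the frame of blank between 0.042 and 0.054 m) or (x of knob_red in the frame of blank above 0 m and y of knob_red in the frame of blank above 0 m and x of tip in the frame of blank between 0.039 and 0.051 m and y of tip in the frame of blank between -0.054 and -0.042 m)) and z of tip in the frame of blank below 0.029 m and value of joint plunger above 0.002 m and angle between burnisher's own x axis and vertical between 1.9 and 2.46 rad), for 0.05 s.
9. the ball is pressed into the marked seam -64 mm from its middle (+ is the red knob's end), plunger pushed in over 2 mm, handle 19 to 51 degrees above level (((x of knob_red in the frame of blank below 0 m and y of knob_red in the frame of blank below 0 m and x of tip in the frame of blank between -0.051 and -0.039 m and y of tip in the frame of blank between 0.058 and 0.07 m) or (x of knob_red in the frame of blank below 0 m and y of knob_red in the frame of blank above 0 m and x of tip in the frame of blank between -0.051 and -0.039 m and y of tip in the frame of blank between -0.07 and -0.058 m) or (x of knob_red in the frame of blank above 0 m and y of knob_red in the frame of blank below 0 m and x of tip in the frame of blank between 0.039 and 0.051 m and y of tip in the frame of blank between 0.058 and 0.07 m) or (x of knob_red in the frame of blank above 0 m and y of knob_red in the frame of blank above 0 m and x of tip in the frame of blank between 0.039 and 0.051 m and y of tip in the frame of blank between -0.07 and -0.058 m)) and z of tip in the frame of blank below 0.029 m and value of joint plunger above 0.002 m and angle between burnisher's own x axis and vertical between 1.9 and 2.46 rad), for 0.05 s.
At the end, for the whole second after the job is handed in: The burnisher lies released and still in both V forks of its cradle, tip the same way as at the start: handle's middle within 20 mm along and 6 mm across of the cradle's middle and no more than 6 mm above its resting height, direction within 0.1 rad (x of burnisher in the frame of cradle between -0.02 and 0.02 m and y of burnisher in the frame of cradle between -0.006 and 0.006 m and z of burnisher in the frame of cradle below 0.0573848 m and x of tip in the frame of cradle above 0.09 m and angle between the x axis of burnisher and the x axis of cradle, either way round below 0.1 rad and linear speed of burnisher below 0.02 m/s); the robot touches nothing.
It fails at once if drawn too fast: the burnisher moves faster than 80 mm/s with its plunger pushed in over 3 mm (value of joint plunger above 0.003 m and linear speed of burnisher above 0.08 m/s).
It fails at once if pressed too hard: the plunger is pushed in over 14 mm (value of joint plunger above 0.014 m).
It fails at once if the ball enters the other seam ((x of knob_red in the frame of blank below 0 m and x of tip in the frame of blank between 0.039 and 0.051 m and y of tip in the frame of blank between -0.085 and 0.085 m and z of tip in the frame of blank below 0.03 m) or (x of knob_red in the frame of blank above 0 m and x of tip in the frame of blank between -0.051 and -0.039 m and y of tip in the frame of blank between -0.085 and 0.085 m and z of tip in the frame of blank below 0.03 m)).
It fails at once if the burnisher is dropped (over 0.4 m/s out of the fingers) (contact force between burnisher and the fingers below 0.05 N and linear speed of burnisher above 0.4 m/s).
It fails at once if a knob, the glue bottle, spindle, mallet or pot is shifted by over 20 mm (distance of any of knob_red, knob_b, knob_c, knob_d, glue, spindle, mallet, pot from where it was at the start of the episode above 0.02 m).
It also fails if it takes over 64 s, if anything falls off the work surface, if the arm or the gripper's body presses on something with over 40 N, if the wrist force passes 120 N, or if a joint passes its speed limit or range.

## Working session

There is one attempt and no reset: what is moved stays moved. The work goes in short steps, Python scripts to look and compute and a tool call to move; the robot and the scene stay as the last step left them, time stands still between calls to the robot, and variables do not carry over. Pictures are saved under pics/ and viewed, at most 10 in all, crops included, and the job is handed in when it is done.

Besides the shell and the picture viewer there is one more tool, called after "Emit:" by a JSON object that holds its "op" and its "data". arm_command: Moves the arm, as the interface text tells. Scaled input: -1 to 1 covers 0.4 m each way for a shift and 180 degrees each way for a turn. Its arguments: {"type":"object","properties":{"series":{"type":"string"},"newtons":{"type":"number"}},"required":["series"]}

```bash
mkdir -p pics; ls
python3 - <<'E'
from workcell import manip, viewer
import cv2, numpy as np
o=manip.get_obs(); print(o)
for n in ["scene","top","wrist"]:
    d=viewer.camera(n); np.savez(f"c_{n}.npz",**{k:d[k] for k in("pixels","intrinsics","extrinsics")})
    cv2.imwrite(f"pics/{n}0.png",d["pixels"][:,:,::-1]); print(n,d.keys(),d["intrinsics"],d["extrinsics"])
E
```

```text
pics
{'clock': 0.0, 'joint_pos': array([ 1.23443493,  0.3328584 , -0.06470345,  1.46094645,  0.02160547,
        1.34988885, -0.08850927]), 'joint_velocities': array([-8.79533120e-05,  6.49388477e-04, -1.85853774e-04, -1.77734383e-03,
       -1.15249818e-03,  2.30938021e-03, -1.34248282e-03]), 'tau': array([ 5.28237490e-05, -6.25457954e+01,  4.90501081e-02, -3.91609454e+01,
        1.62759831e-02,  9.77545656e-03, -4.62634023e-05]), 'position': array([ 0.19277418, -0.59412056,  0.22112191]), 'ee_rot': array([ 9.87717924e-01,  1.56245987e-01, -1.44032744e-04, -6.87734172e-04]), 'ft_force': array([ 0.44987509, -0.35516757,  0.47597702]), 'torque': array([ 0.02858014, -0.04142246,  0.00975032]), 'grasp_force': 0.0, 'grip_width': 0.9990719017161802}
scene dict_keys(['pixels', 'intrinsics', 'extrinsics']) [[511.76606356   0.         323.6970575 ]
 [  0.         511.76606356 236.26013979]
 [  0.           0.           1.        ]] [[-0.08995797  0.99588946  0.01057072  0.04357275]
 [-0.81677093 -0.07984348  0.57141077  0.40437026]
 [ 0.56990597  0.04276909  0.82059612 -1.48981129]
 [ 0.   
[... 181 characters left out ...]

 [  0.           0.           1.        ]] [[-5.68345768e-03 -9.99982328e-01 -1.74421778e-03  2.96336179e-03]
 [ 9.92966975e-01 -5.84983777e-03  1.18247052e-01 -5.60879960e-01]
 [-1.18255166e-01 -1.05989853e-03  9.92982675e-01 -1.52469245e+00]
 [ 0.00000000e+00  0.00000000e+00  0.00000000e+00  1.00000000e+00]]
wrist dict_keys(['pixels', 'intrinsics', 'extrinsics']) [[371.64829954   0.         315.47872909]
 [  0.         371.64829954 240.95052186]
 [  0.           0.           1.        ]] [[ 0.30750553 -0.95154349 -0.00231156 -0.62405402]
 [ 0.9134349   0.29586906 -0.27946054  0.03537975]
 [ 0.26660278  0.0838242   0.9601544  -0.3800586 ]
 [ 0.          0.          0.          1.        ]]
```

View pics/top0.png

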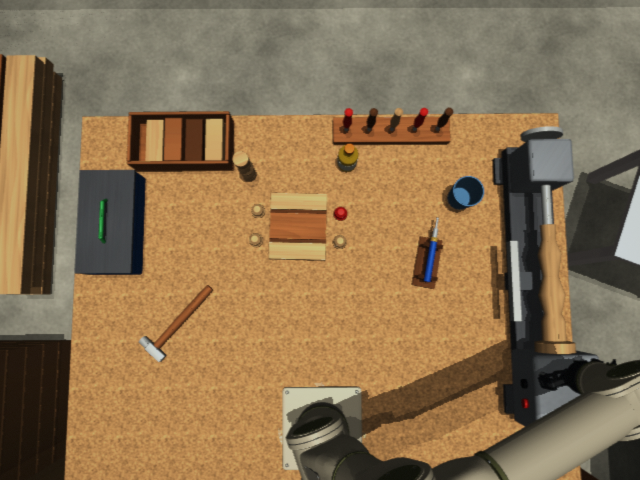

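View pics/scene0.png

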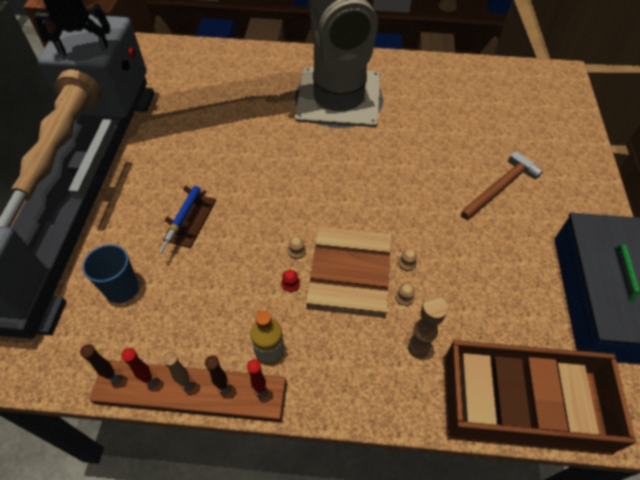

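View pics/wrist0.png

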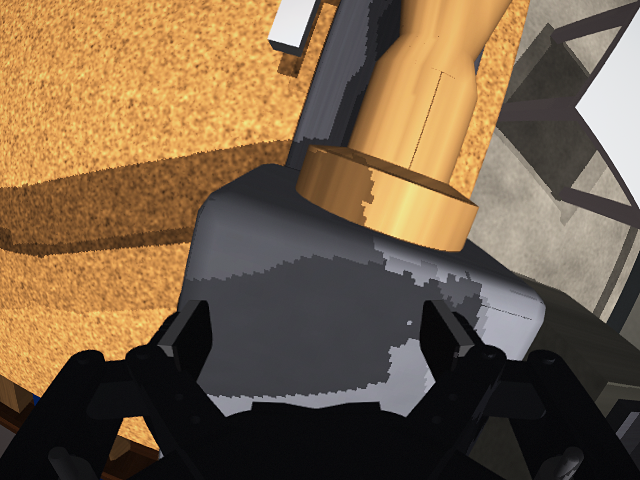

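The top view shows the cradle and burnisher at about (430,260), tip toward (434,222). The blank is at (298,227), with its seams running left to right along rows 210 and 242. The red knob at (341,213) marks the far seam's right-hand (−y) end, and the pot is at (465,193). The scene view agrees, and the wrist camera sees only the lathe. Next I'll get coarse positions from the two fixed views.

```bash
cat > h.py <<'E'
import numpy as np, cv2
from workcell import manip, viewer
def load(n): d=np.load(f"c_{n}.npz"); return {k:d[k] for k in d}
def snap(n,save=None):
    d=viewer.camera(n)
    if save: cv2.imwrite(f"pics/{save}.png",d["pixels"][:,:,::-1])
    return d
def ray(d,uv,fish=False):
    K,E=d["intrinsics"],d["extrinsics"]; a=(np.asarray(uv,float)-K[:2,2])/np.array([K[0,0],K[1,1]])
    if fish:
        t=np.linalg.norm(a); v=np.array([*(a/t*np.sin(t)),np.cos(t)])
    else: v=np.array([a[0],a[1],1.])
    v=v*[1,-1,-1]; R=E[:3,:3]; o=-R.T@E[:3,3]; w=R.T@v
    return o,w/np.linalg.norm(w)
def plane(d,uv,z,fish=False):
    o,w=ray(d,uv,fish); return o+w*(z-o[2])/w[2]
def tri(r1,r2):
    A=[];b=[]
    for o,w in(r1,r2):
        P=np.eye(3)-np.outer(w,w);A.append(P);b.append(P@o)
    p=np.linalg.solve(A[0]+A[1],b[0]+b[1])
    return p,sum(np.linalg.norm(A[i]@p-b[i]) for i in(0,1))
def proj(d,p,fish=False):
    K,E=d["intrinsics"],d["extrinsics"]; q=(E[:3,:3]@p+E[:3,3])*[1,-1,-1]
    if fish:
        t=np.arctan2(np.hypot(q[0],q[1]),q[2]); a=q[:2]/np.hypot(q[0],q[1])*t
    else: a=q[:2]/q[2]
    return a*K[0,0]+K[:2,2]
def hsv(d): return cv2.cvtColor(d["pixels"],cv2.COLOR_RGB2HSV)
def comps(m,roi=None,amin=15):
    m=m.astype(np.uint8)
    if roi: z=np.zeros_like(m); x0,y0,x1,y1=roi; z[y0:y1,x0:x1]=m[y0:y1,x0:x1]; m=z
    n,l,s,c=cv2.connectedComponentsWithStats(m)
    return [(s[i,4],c[i],l==i) for i in np.argsort(-s[:,4]) if i and s[i,4]>=amin]
def axis(mask):
    p=np.argwhere(mask)[:,::-1].astype(float); c=p.mean(0); u=np.linalg.svd(p-c,full_matrices=False)[2][0]
    t=(p-c)@u; return c,c+u*t.min(),c+u*t.max()
E
python3 - <<'E'
from h import *
T,S=load("top"),load("scene")
ht,hs=hsv(T),hsv(S)
bl=lambda h:(h[...,0]>108)&(h[...,0]<128)&(h[...,1]>150)&(h[...,2]>60)
rd=lambda h:((h[...,0]<6)|(h[...,0]>174))&(h[...,1]>190)&(h[...,2]>90)
A=axis(comps(bl(ht),(405,225,450,295))[0][2]); B=axis(comps(bl(hs),(160,180,215,250))[0][2])
print(A,B)
for i in range(3):
    for j in ([0] if i==0 else [1,2]): print(i,j,tri(ray(T,A[i]),ray(S,B[j])))
a=comps(rd(ht),(325,195,355,225))[0];b=comps(rd(hs),(275,260,305,295))[0]
print("red",a[:2],b[:2],tri(ray(T,a[1]),ray(S,b[1])))
# blank corners rough from top
for uv in [(271,194),(327,194),(325,260),(269,259)]: print(plane(T,uv,.03))
for n,d,roi in(("t",T,(400,200,460,300)),("b",T,(255,180,355,270))):
    x0,y0,x1,y1=roi; cv2.imwrite(f"pics/crop_{n}.png",cv2.resize(d["pixels"][y0:y1,x0:x1,::-1],None,fx=6,fy=6,interpolation=cv2.INTER_CUBIC)[:600,:800])
E
```

```text
(array([429.83268482, 261.35797665]), array([433.15177899, 241.35708188]), array([426.55778386, 281.09256272])) (array([186.47272727, 205.33818182]), array([196.97407271, 186.98516476]), array([175.96750869, 223.6979679 ]))
0 0 (array([ 0.47968937, -0.31917969,  0.05839174]), np.float64(0.0003006805243250096))
1 1 (array([ 0.52136016, -0.28327828,  0.17929563]), np.float64(0.04210227384397764))
1 2 (array([ 0.537642  , -0.32853964,  0.06414075]), np.float64(0.0015985208198586536))
2 1 (array([ 0.42222891, -0.30812907,  0.05754426]), np.float64(0.0004407339971191972))
2 2 (array([ 0.43342076, -0.36081037, -0.08045977]), np.float64(0.05128450039181774))
red (np.int32(115), array([340.29565217, 212.95652174])) (np.int32(209), array([289.50717703, 279.59330144])) (array([ 0.63093373, -0.06086268,  0.02024448]), np.float64(0.0019747317211158345))
[0.68860553 0.14978649 0.03      ]
[ 0.68758208 -0.01984222  0.03      ]
[ 0.48744492 -0.01245543  0.03      ]
[0.49140424 0.15464617 0.03      ]
```

Emit:
{"op": "arm_command", "data": {"series": "0 0 0 -0.125 0; 0 0 0 -0.125 0; 0 0.114 -0.053 0 0; 0 0.114 -0.053 0 0; 0 0.114 -0.053 0 0; 0 0.114 -0.053 0 0; 0 0.114 -0.053 0 0; 0 0.114 -0.053 0 0; 0 0.114 -0.053 0 0; 0 0.114 -0.053 0 0", "newtons": 30}}

```text
clock: 1.4
position: [0.4885, -0.3193, 0.3218]
ee_rot: [0.988, 0.156, -0.0, -0.0]
ft_force: [0.7, -0.6, 0.0]
grip_width: 1.0
grasp_force: 0.0
```

Emit:
{"op": "arm_command", "data": {"series": "0 0 0 0 -0.056; 0 0 0 0 -0.056; 0 0 0 0 -0.056; 0 0 0 0 -0.056; 0 0 0 0 -0.056; 0 0 0 0 -0.056; 0 0 0 0 -0.056; 0 0 0 0 -0.056; 0 0 0 0 -0.056; 0 0 0 0 -0.056"}}

```text
clock: 2.65
position: [0.4874, -0.3205, 0.3216]
ee_rot: [0.507, 0.862, -0.0, -0.0]
ft_force: [-0.7, -0.4, 0.1]
grip_width: 0.998
grasp_force: 0.0
```

Run:
```python
from h import *
from scipy.spatial.transform import Rotation as R
o=manip.get_obs(); print(o["clock"],o["position"],o["joint_pos"].round(2),R.from_quat(o["ee_rot"]).as_matrix().round(3))
d=snap("wrist","w1"); np.savez("c_w1.npz",**d)
E=d["extrinsics"]; print(-E[:3,:3].T@E[:3,3])
```

```text
2.65 [ 0.48744091 -0.32054665  0.32164675] [ 0.91  0.25 -0.5   1.39  0.12  1.54  0.93] [[-0.486  0.874 -0.   ]
 [ 0.874  0.486  0.   ]
 [ 0.    -0.    -1.   ]]
[ 0.4530193  -0.25837406  0.47381426]
```

View pics/w1.png

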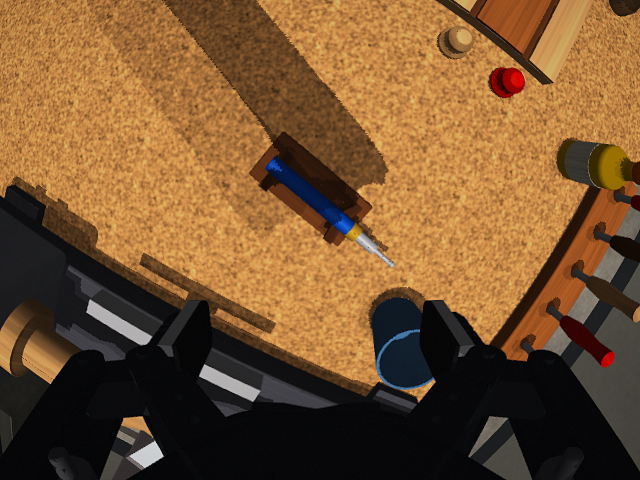

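The wrist view shows the burnisher running from (268,162) to its ball at (392,265) in the cradle. The red knob is at (508,82) and the pot at (405,350). I'll finish the spin, then measure from both wrist poses.

Emit:
{"op": "arm_command", "data": {"series": "0 0 0 0 -0.057; 0 0 0 0 -0.057; 0 0 0 0 -0.057; 0 0 0 0 -0.057; 0 0 0 0 -0.057; 0 0 0 0.1 0; 0 0 0 0.1 0; 0 0 0 0 0; 0 0 0 0 0; 0 0 0 0 0"}}

```text
clock: 3.95
position: [0.4884, -0.3209, 0.2439]
ee_rot: [0.087, 0.996, -0.001, 0.001]
ft_force: [-0.6, -0.0, 0.8]
grip_width: 1.0
grasp_force: 0.0
```

```bash
cat > bm.py <<'E'
from h import *
bl=lambda h:(h[...,0]>108)&(h[...,0]<128)&(h[...,1]>150)&(h[...,2]>40)
def handle(d,roi=None):
    c=comps(bl(hsv(d)),roi); 
    c=sorted(c,key=lambda x:-x[0])
    # elongated blue piece
    for a,cc,m in c:
        r=cv2.minAreaRect(np.argwhere(m)[:,::-1].astype(np.float32)); w=sorted(r[1])
        if w[1]>2.5*w[0]: return axis(m)
E
python3 - <<'E'
from bm import *
o=manip.get_obs(); print(o["clock"],o["position"],o["ee_rot"].round(4),o["joint_pos"].round(2))
d=snap("wrist","w2"); np.savez("c_w2.npz",**d)
W1,T,S=load("w1"),load("top"),load("scene")
a,b=handle(W1),handle(d); t=handle(T,(405,225,450,295))
print(a,b)
f=lambda A,z:[plane(W1,q,z,True).round(4) for q in A]
print("w1",f(a,.051)); print("w2",[plane(d,q,.051,True).round(4) for q in b])
for j in ((1,1),(1,2),(2,1),(2,2)):
    r=tri(ray(W1,a[j[0]],True),ray(d,b[j[1]],True)); print(j,r)
    print("  top",tri(ray(d,b[j[1]],True),ray(T,t[j[0]])))
print(proj(d,np.array([.6,-.34,.051]),True))
E
```

```text
3.95 [ 0.48843332 -0.32086972  0.24387952] [ 8.670e-02  9.962e-01 -7.000e-04  1.200e-03] [ 0.99  0.28 -0.6   1.52  0.16  1.39  1.78]
(array([309.74387398, 194.93582264]), array([269.72338977, 161.52936163]), array([350.32419828, 228.80960123])) (array([314.08590139, 200.93335901]), array([315.45094538, 138.81214412]), array([312.6558183 , 266.01441087]))
w1 [array([ 0.4807, -0.3208,  0.051 ]), array([ 0.422 , -0.3087,  0.051 ]), array([ 0.5418, -0.3328,  0.051 ])]
w2 [array([ 0.4796, -0.3205,  0.051 ]), array([ 0.4224, -0.3091,  0.051 ]), array([ 0.5435, -0.3333,  0.051 ])]
(1, 1) (array([ 0.42218322, -0.30894129,  0.0504775 ]), np.float64(0.0004942429071466498))
  top (array([ 0.46353825, -0.28888425,  0.34124132]), np.float64(0.0978727054426308))
(1, 2) (array([ 0.44345376, -0.29548584,  0.31846404]), np.float64(0.03716813069945973))
  top (array([ 0.53899341, -0.3312485 ,  0.06090483]), np.float64(0.0030801169530602765))
(2, 1) (array([ 0.43757455, -0.28535208,  0.4507622 ]), np.float64(0.06121588358286324))
  top (array([ 0.42237083, -0.30908541,  0.05147838]), np.float64(1.9236905242953755e-06))
(2, 2) (array([ 0.54106566, -0.33238005,  0.05646252]), np.float64(0.0012750295730557446))
  top (array([ 0.42543748, -0.28249982,  0.33771721]), np.float64(0.06480616940950704))
[315.90828469 316.81075189]
```

View pics/w2.png

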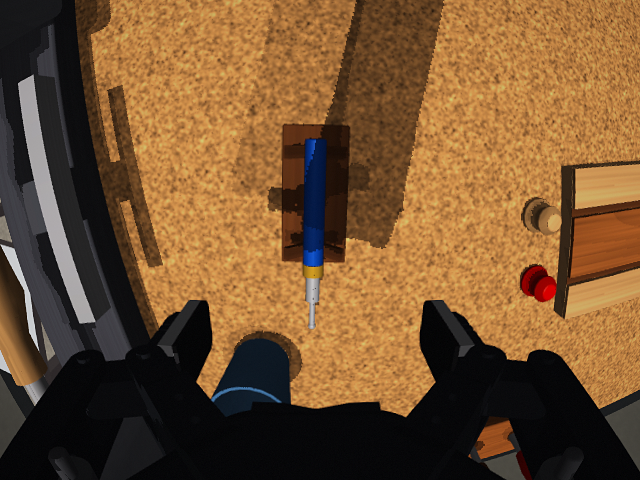

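The burnisher's origin is about (0.486, −0.322, 0.051) with heading −11.3°, and both views give the height correctly. With this interface the tool always points down, so I can't tilt it. My plan is to grip a little ahead of the middle and lever the handle on a cradle prong so it pivots in the fingers at low grip.

Emit:
{"op": "arm_command", "data": {"series": "0 -0.025 -0.002 0.06 0.007; 0 -0.0245 -0.0025 0.07 0; 0 0 0 0.07 0; 0 0 0 0.07 0; 0 0 0 0.07 0; 0 0 0 0.05 0; 0 0 0 0.03 0; 0 0 0 0 0; 0 0 0 0 0; 0 0 0 0 0"}}

```text
clock: 5.25
position: [0.5072, -0.3262, 0.0749]
ee_rot: [0.097, 0.995, -0.0, 0.001]
ft_force: [-0.1, 0.4, -0.3]
grip_width: 1.002
grasp_force: 0.0
```

Run:
```python
from bm import *
o=manip.get_obs(); print(o["clock"],o["position"],o["ee_rot"].round(4),o["joint_pos"].round(2))
d=snap("wrist","w3")
print([plane(d,q,.051,True).round(4) for q in handle(d)])
```

```text
5.25 [ 0.50719955 -0.32624397  0.07485613] [ 9.740e-02  9.952e-01 -4.000e-04  6.000e-04] [ 0.94  0.47 -0.56  1.66  0.27  1.09  1.68]
[array([ 0.4766, -0.3202,  0.051 ]), array([ 0.4212, -0.3091,  0.051 ]), array([ 0.5457, -0.3341,  0.051 ])]
```

View pics/w3.png

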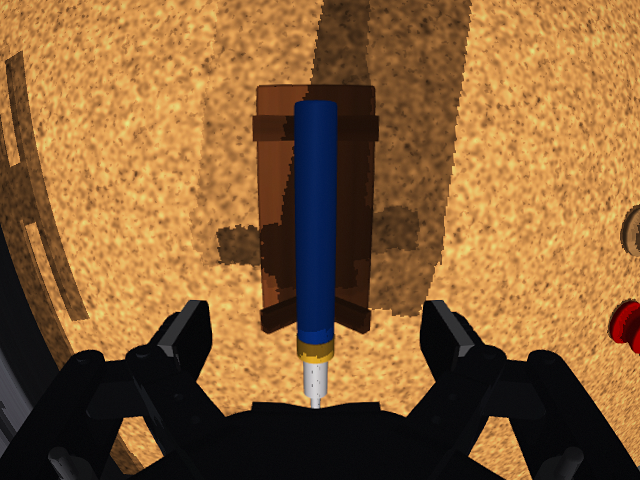

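The grasp is lined up: the handle is centred between the fingers, with the rear fork at row 128 and the front fork at about row 320. Before going down I'll measure the prong tops.

Run:
```python
from bm import *
im=cv2.imread("pics/w3.png")[:,:,::-1]; 
from workcell import manip, viewer
d=viewer.camera("wrist"); np.savez("c_w3.npz",**d)
u=np.array([np.cos(np.radians(-11.3)),np.sin(np.radians(-11.3))]); n=np.array([-u[1],u[0]]); o=np.array([.486,-.3218])
for uv in [(254,117),(378,117),(254,139),(378,139),(262,322),(370,322),(297,303),(335,303),(262,332),(370,330)]:
    p=plane(d,uv,.062,True)[:2]-o; print(uv,(p@u*1e3).round(1),(p@n*1e3).round(1))
for uv in [(258,87),(375,87)]:
    p=plane(d,uv,.008,True)[:2]-o; print(uv,(p@u*1e3).round(1),(p@n*1e3).round(1))
```

```text
(254, 117) -58.0 -27.2
(378, 117) -58.0 27.3
(254, 139) -48.1 -27.3
(378, 139) -48.2 27.5
(262, 322) 41.6 -27.2
(370, 322) 41.6 27.5
(297, 303) 30.6 -9.2
(335, 303) 30.6 9.5
(262, 332) 47.5 -27.5
(370, 330) 46.3 27.8
(258, 87) -78.6 -33.5
(375, 87) -78.7 34.5
```

Emit:
{"op": "arm_command", "data": {"series": "0 0.0075 0 0.03 0; 0 0 0 0.03 0; 0 0 0 0 0; 1 0 0 0 0; 1 0 0 0 0; 1 0 0 0 0; 1 0 0 0 0; 1 0 0 0 0; 1 0 0 0 0; 1 0 0 0 0", "newtons": 40}}

```text
clock: 6.6
position: [0.5052, -0.3262, 0.0523]
ee_rot: [0.097, 0.995, -0.001, 0.002]
ft_force: [-2.7, 1.1, 15.8]
grip_width: -0.001
grasp_force: 8.1
```

Run:
```python
from bm import *
d=snap("wrist","w4"); s=snap("scene"); t=snap("top")
print(handle(d),manip.get_obs()["grip_width"],manip.get_obs()["position"])
a=cv2.resize(s["pixels"][150:300,120:270,::-1],(300,300),interpolation=cv2.INTER_CUBIC); b=cv2.resize(t["pixels"][190:310,370:490,::-1],(300,300),interpolation=cv2.INTER_CUBIC)
w=d["pixels"][80:480:1,130:530,::-1]; w=cv2.resize(w,(400,400))
o=np.zeros((600,800,3),np.uint8); o[:300,:300]=a;o[300:,:300]=b;o[:400,300:700]=w; cv2.imwrite("pics/m4.png",o)
```

```text
(array([316.07142857, 193.61830357]), array([316.0971938 ,  99.99672428]), array([316.04242529, 299.005791  ])) -6.085705284751273e-05 [ 0.5052047  -0.32623006  0.05235314]
```

View pics/m4.png

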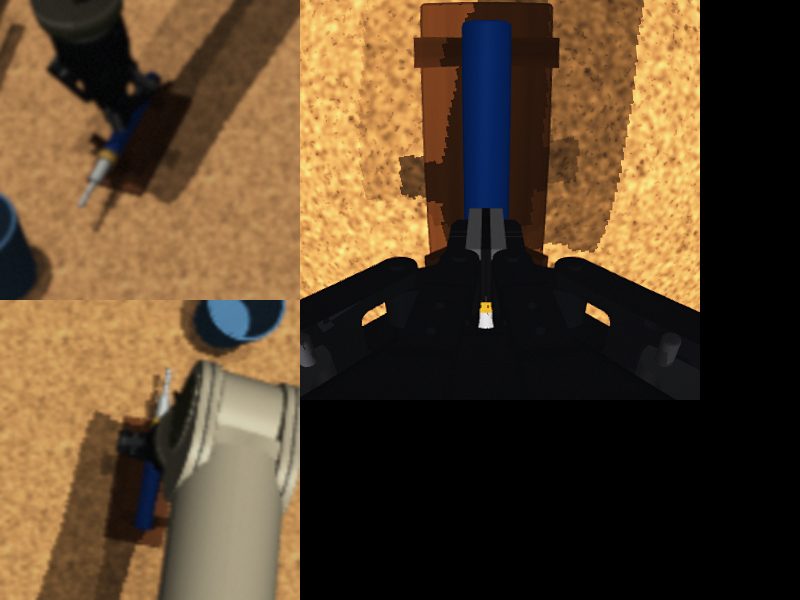

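The fingers seem to have shut above the handle, and the fixed views show the burnisher undisturbed. I'll check the finger geometry against the picture.

Run:
```python
from bm import *
from scipy.spatial.transform import Rotation as R
d=snap("wrist"); o=manip.get_obs(); M=R.from_quat(o["ee_rot"]).as_matrix(); p=o["position"]
for q in [(0,0,0),(.011,0,0),(.011,.01,0),(.011,0,.019),(-.011,0,.019),(.011,.01,.019),(.011,-.01,.019),(.011,.005,-.02),(.011,0,-.02)]:
    print(q,(proj(d,p+M@np.array(q),True)-[130,80]).round(0))
print(o["ft_force"],o["grip_width"],o["grasp_force"])
```

```text
(0, 0, 0) [185. 217.]
(0.011, 0, 0) [185. 195.]
(0.011, 0.01, 0) [208. 195.]
(0.011, 0, 0.019) [185. 181.]
(-0.011, 0, 0.019) [185. 221.]
(0.011, 0.01, 0.019) [206. 180.]
(0.011, -0.01, 0.019) [165. 181.]
(0.011, 0.005, -0.02) [198. 214.]
(0.011, 0, -0.02) [185. 214.]
[-2.3341717   1.31006616 16.31879976] -0.0007616582880863831 8.057096377015114
```

Emit:
{"op": "arm_command", "data": {"series": "0 0 0 0 0; 0 0 0 0 0; 0 0 0 0 0; 0 0 0 0 0; 0 0 0 0 0; 0 0 0 0 0; 0 0 0 0 0; 0 0 0 0 0; 0 0 0 0 0; 0 0 0 0 0"}}

```text
clock: 8.05
position: [0.5038, -0.3254, 0.05]
ee_rot: [0.097, 0.995, -0.0, 0.0]
ft_force: [-0.2, -0.2, 0.7]
grip_width: 1.002
grasp_force: 0.0
```

Run:
```python
from bm import *
from scipy.spatial.transform import Rotation as R
d=snap("wrist","w5"); o=manip.get_obs(); M=R.from_quat(o["ee_rot"]).as_matrix(); p=o["position"]; s=snap("scene"); t=snap("top")
print(p,manip.tips_ahead,o["ft_force"],o["grip_width"],o["grasp_force"],[n for n in dir(manip) if n[0]!='_'])
for z in (.019,.006,-.007,-.02): print(z,proj(d,p+M@np.array([.011,.0425,z]),True).round(0),proj(d,p+M@np.array([.011,-.0425,z]),True).round(0))
print([plane(d,q,.051,True).round(4) for q in handle(d)])
a=cv2.resize(s["pixels"][150:250,140:240,::-1],(300,300),interpolation=cv2.INTER_CUBIC); b=cv2.resize(t["pixels"][200:300,380:480,::-1],(300,300),interpolation=cv2.INTER_CUBIC)
w=cv2.resize(d["pixels"][80:480,100:540,::-1],(440,400))
q=np.zeros((600,800,3),np.uint8); q[:300,:300]=a;q[300:,:300]=b;q[:400,300:740]=w; cv2.imwrite("pics/m5.png",q)
```

```text
[ 0.50378785 -0.32539235  0.04995255] 0.019 [ 0.27430374 -0.76870001  0.31787384] 1.0019391311053016 0.0 ['MotionError', 'get_obs', 'hand_in', 'tips_ahead']
0.019 [401. 260.] [230. 260.]
0.006 [407. 269.] [224. 270.]
-0.007 [414. 280.] [217. 280.]
-0.02 [422. 292.] [209. 292.]
[array([ 0.4748, -0.3196,  0.051 ]), array([ 0.4217, -0.309 ,  0.051 ]), array([ 0.5476, -0.3342,  0.051 ])]
```

View pics/m5.png

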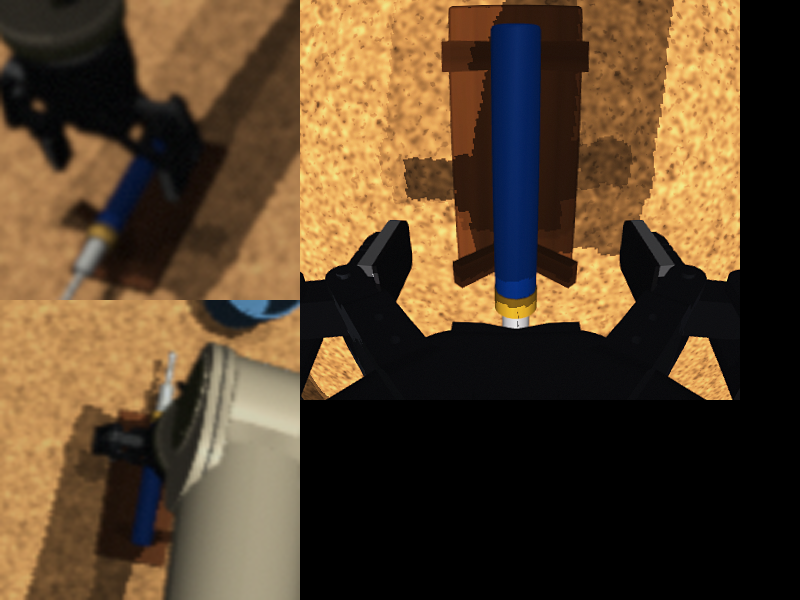

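The pads really sit about 28 mm higher along the tool axis than the reported TCP. The finger spacing in the image and the contact on the handle's top both show this. I'll go down by that amount.

Emit:
{"op": "arm_command", "data": {"series": "0 0 0 0.02 0; 0 0 0 0.02 0; 0 0 0 0.015 0; 0 0 0 0.015 0; 0 0 0 0 0; 0 0 0 0 0; 0.4 0 0 0 0; 0.4 0 0 0 0; 0.4 0 0 0 0; 0.4 0 0 0 0", "newtons": 40}}

```text
clock: 9.45
position: [0.5038, -0.3254, 0.022]
ee_rot: [0.097, 0.995, -0.0, 0.0]
ft_force: [-0.2, -1.2, 0.0]
grip_width: 0.6
grasp_force: 0.0
```

Run:
```python
from bm import *
from scipy.spatial.transform import Rotation as R
d=snap("wrist","w6"); o=manip.get_obs(); M=R.from_quat(o["ee_rot"]).as_matrix(); p=o["position"]
print(p,o["ft_force"],o["grip_width"],o["grasp_force"])
q=(.022,.0,-.028)
for x in(-.011,.011):
  for z in (.019,0): print(x,z,[proj(d,p+M@(np.array([x,y,z-.028])),True).round(0) for y in(-.0255,.0255)])
h=hsv(d); dark=(h[...,2]<70)&(h[...,1]<90)
for r in range(270,330,6):
    c=np.where(dark[r])[0]; l=c[c<316]; k=c[c>316]; print(r,l.max() if len(l) else None,k.min() if len(k) else None)
```

```text
[ 0.50379117 -0.32540943  0.02196767] [-0.13375881  0.20086317 -0.43631793] 0.6035879782132202 0.0
-0.011 0.019 [array([258., 328.]), array([373., 328.])]
-0.011 0 [array([251., 351.]), array([379., 351.])]
0.011 0.019 [array([255., 282.]), array([376., 282.])]
0.011 0 [array([247., 302.]), array([384., 302.])]
270 None 344
276 None None
282 287 None
288 287 None
294 287 379
300 253 343
306 253 343
312 254 378
318 288 376
324 254 342
```

Emit:
{"op": "arm_command", "data": {"series": "1 0 0 0 0; 1 0 0 0 0; 1 0 0 0 0; 1 0 0 0 0; 1 0 0 0 0; 1 0 0 0 0; 1 0 0 0 0; 1 0 0 0 0; 1 0 0 0 0; 1 0 0 0 0", "newtons": 40}}

```text
clock: 10.75
position: [0.5038, -0.3254, 0.022]
ee_rot: [0.097, 0.995, -0.0, 0.0]
ft_force: [-2.1, 0.4, 2.8]
grip_width: 0.219
grasp_force: 39.0
```

Gripped: the opening is 18.6 mm and the pad force 39 N. Next I'll lift, then move forward and left so the handle crosses the front-left prong.

Emit:
{"op": "arm_command", "data": {"series": "1 0 0 -0.02 0; 1 0 0 -0.035 0; 1 0 0 -0.035 0; 1 -0.025 0.012 0 0; 1 -0.025 0.013 0 0; 1 -0.025 0.013 0 0; 1 -0.025 0.013 0 0; 1 -0.025 0.013 0 0; 1 0 0 0.0275 0; 1 0 0 0 0"}}

```text
clock: 12.0
position: [0.5567, -0.3098, 0.0453]
ee_rot: [0.097, 0.995, 0.0, -0.001]
ft_force: [-0.7, -0.1, -1.7]
grip_width: 0.221
grasp_force: 39.1
```

```bash
cat >> bm.py <<'E'
def pose(save=None):
    "burnisher axis: rear end and blue-front end from wrist+scene+top"
    d=snap("wrist",save); s=snap("scene"); t=snap("top"); np.savez("c_wl.npz",**d)
    return d,s,t
E
python3 - <<'E'
from bm import *
o=manip.get_obs(); print(o["position"],o["ft_force"],o["grip_width"],o["grasp_force"])
d,s,t=pose("w7")
q=np.zeros((600,800,3),np.uint8); q[:300,:300]=cv2.resize(s["pixels"][160:260,130:230,::-1],(300,300),interpolation=cv2.INTER_CUBIC);q[300:,:300]=cv2.resize(t["pixels"][190:290,380:480,::-1],(300,300),interpolation=cv2.INTER_CUBIC)
q[:400,300:740]=d["pixels"][80:480,100:540,::-1]; cv2.imwrite("pics/m7.png",q)
E
```

```text
[ 0.55666968 -0.30980877  0.04533579] [-0.69176468 -0.10770837 -1.69199527] 0.22121290066765595 39.08891201019287
```

View pics/m7.png

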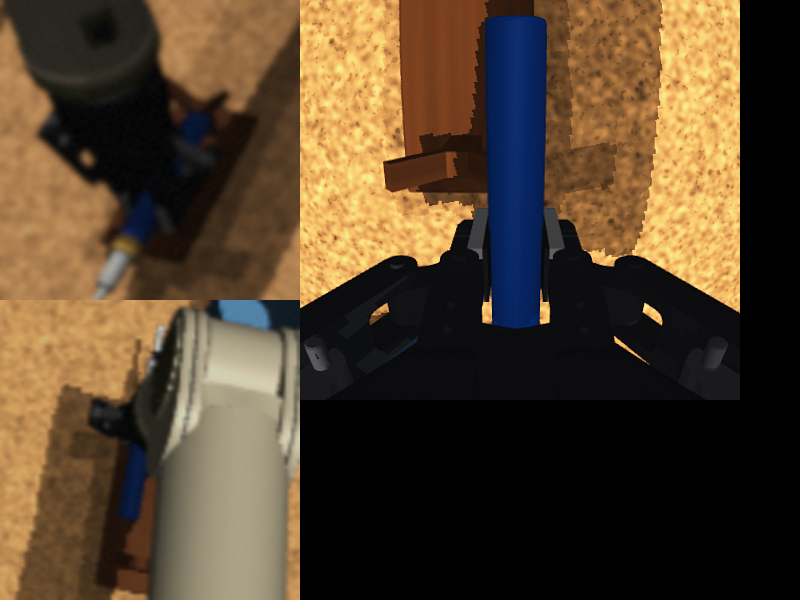

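The wrist view shows the handle level in the pads, lying over the fork's far prong. The other prong is at (435,170) in the montage. I'll drop the grip to 20 N and press down slowly.

Emit:
{"op": "arm_command", "data": {"series": "1 0 0 0 0; 1 0 0 0.0025 0; 1 0 0 0.0025 0; 1 0 0 0.0025 0; 1 0 0 0.0025 0; 1 0 0 0.0025 0; 1 0 0 0.0025 0; 1 0 0 0.0025 0; 1 0 0 0 0; 1 0 0 0 0", "newtons": 20}}

```text
clock: 13.4
position: [0.5581, -0.3101, 0.0404]
ee_rot: [0.097, 0.995, -0.0, 0.0]
ft_force: [-1.1, 0.2, 4.7]
grip_width: 0.222
grasp_force: 39.7
```

```bash
cat >> bm.py <<'E'
from scipy.spatial.transform import Rotation as R
def tilt(d,o):
    M=R.from_quat(o["ee_rot"]).as_matrix(); G=o["position"]+M@np.array([0,0,-.029]); n=M[:,1]; out=[]
    for q in handle(d)[1:]:
        c,w=ray(d,q,True); P=c+w*((G-c)@n)/(w@n) if abs(w@n)>.02 else None
        out.append(P)
    return G,out
def tilt2(d,o):
    "the axis lies in the camera's symmetry plane: use image row of the rear end: rear point = G + 0.087*(cos,sin) along tool x / up"
    M=R.from_quat(o["ee_rot"]).as_matrix(); G=o["position"]+M@np.array([0,0,-.029]); a=handle(d); r=min(a[1:],key=lambda q:q[1])
    th=np.radians(np.arange(-5,60,.25))
    best=[]
    for L in(.083,.087,.091):
        # rear end, top rim of the end face
        e=[abs(proj(d,G+M@(np.array([L*np.cos(t),0,-L*np.sin(t)])+.010*np.array([-np.sin(t),0,-np.cos(t)])),True)[1]-r[1]) for t in th]
        best.append(np.degrees(th[np.argmin(e)]))
    m=bl(hsv(d)); w=[m[int(r[1])+k].sum() for k in(6,10,14)]
    return r,best,w
E
python3 - <<'E'
from bm import *
o=manip.get_obs(); print(o["position"],o["ft_force"],o["grip_width"],o["grasp_force"])
d=snap("wrist","w8"); print("now",tilt2(d,o))
D=load("wl"); o2=dict(o); o2["position"]=np.array([.55667,-.3098,.0453]); print("level",tilt2(D,o2))
E
```

```text
[ 0.55805055 -0.31009358  0.0403825 ] [-1.13554796  0.18985423  4.66182333] 0.22171795938172562 39.663586020469666
now (array([315.34149571,  95.0004447 ]), [np.float64(-0.7500000000000001), np.float64(16.25), np.float64(23.5)], [np.int64(60), np.int64(62), np.int64(62)])
level (array([315.28626843,  95.99208176]), [np.float64(-3.0000000000000004), np.float64(17.0), np.float64(24.000000000000004)], [np.int64(59), np.int64(61), np.int64(61)])
```

Emit:
{"op": "arm_command", "data": {"series": "0.82 0 0 0 0; 0.82 0 0 0.0025 0; 0.82 0 0 0.0025 0; 0.82 0 0 0.0025 0; 0.82 0 0 0.0025 0; 0.82 0 0 0 0; 0.82 0 0 0 0; 0.82 0 0 0 0; 0.82 0 0 0 0; 0.82 0 0 0 0", "newtons": 20}}

```text
clock: 14.7
position: [0.559, -0.3103, 0.0375]
ee_rot: [0.097, 0.995, -0.001, 0.001]
ft_force: [-0.8, 2.0, 11.1]
grip_width: 0.219
grasp_force: 40.8
```

```bash
cat >> bm.py <<'E'
def tip(s,t,near,r=30):
    "steel end: brightest low-saturation elongated blob near the expected tip, in scene and top; returns farthest points from handle"
    out=[]
    for d in(s,t):
        h=hsv(d); m=(h[...,1]<70)&(h[...,2]>110); c=proj(d,near)
        yy,xx=np.mgrid[:480,:640]; m&=(np.hypot(xx-c[0],yy-c[1])<r)
        q=comps(m,amin=6); out.append((c.round(1),[(int(a),cc.round(1),*[v.round(1) for v in axis(mm)[1:]]) for a,cc,mm in q[:2]]))
    return out
E
python3 - <<'E'
from bm import *
o=manip.get_obs(); print(o["position"],o["ft_force"],o["grip_width"],o["grasp_force"])
d,s,t=pose("w9"); print("now",tilt2(d,o))
M=R.from_quat(o["ee_rot"]).as_matrix(); G=o["position"]+M@np.array([0,0,-.029]); a=G-M[:,0]*.085
for x in tip(s,t,a): print(x)
for n,x in(("scene",s),("top",t)): cv2.imwrite(f"pics/{n}9.png",x["pixels"][:,:,::-1])
E
```

```text
[ 0.55899881 -0.31030679  0.03746644] [-0.82942202  2.03196096 11.1430113 ] 0.21861518292284374 40.78056871891022
now (array([315.53009798,  95.98757405]), [np.float64(-0.7500000000000001), np.float64(16.75), np.float64(23.75)], [np.int64(66), np.int64(66), np.int64(66)])
(array([163.5, 262.7]), [(103, array([165.9, 258.6]), array([171. , 247.5]), array([159.3, 273.1]))])
(array([431.4, 206. ]), [(708, array([448. , 213.9]), array([453. , 197.1]), array([441.3, 236.6])), (17, array([431.3, 202.6]), array([431.7, 199. ]), array([430.9, 206.1]))])
```

```bash
cat >> bm.py <<'E'
def tiptri(S,T,s_uv,t_uv,o):
    p,e=tri(ray(S,s_uv),ray(T,t_uv)); M=R.from_quat(o["ee_rot"]).as_matrix(); G=o["position"]+M@np.array([0,0,-.029])
    v=M.T@(p-G); return p.round(4),round(e,4),"along %.4f lat %.4f down %.4f ang %.1f"%(-v[0],v[1],v[2],np.degrees(np.arctan2(v[2],-v[0])))
E
python3 - <<'E'
from bm import *
o=manip.get_obs(); s=snap("scene");t=snap("top")
print(tiptri(s,t,(159.3,273.1),(431.7,199),o))
E
```

```text
(array([ 0.6647, -0.3304,  0.0608]), np.float64(0.0015), 'along 0.1076 lat 0.0008 down 0.0060 ang 3.2')
```

Emit:
{"op": "arm_command", "data": {"series": "0.82 0 0 0.0025 0; 0.82 0 0 0.0025 0; 0.82 0 0 0.0025 0; 0.82 0 0 0.0025 0; 0.82 0 0 0 0; 0.82 0 0 0 0; 0.82 0 0 0 0; 0.82 0 0 0 0; 0.82 0 0 0 0; 0.82 0 0 0 0"}}

```text
clock: 16.2
position: [0.5597, -0.3103, 0.0339]
ee_rot: [0.097, 0.995, -0.001, 0.002]
ft_force: [1.5, -0.3, 10.6]
grip_width: 0.218
grasp_force: 42.1
```

Run:
```python
from bm import *
o=manip.get_obs(); print(o["position"],o["ft_force"],o["grip_width"],o["grasp_force"])
d,s,t=pose("w10"); print("now",tilt2(d,o))
M=R.from_quat(o["ee_rot"]).as_matrix(); G=o["position"]+M@np.array([0,0,-.029]); a=G-M[:,0]*.09+[0,0,-.02]
x=tip(s,t,a,22); print(x)
su=max(x[0][1][0][2:],key=lambda q:q[1]); tt=[q for q in x[1][1] if q[0]<80]; tu=min(tt[0][2:],key=lambda q:q[1])
print(tiptri(s,t,su,tu,o))
```

```text
[ 0.5596958  -0.31033801  0.03385856] [ 1.47728963 -0.32825403 10.57993832] 0.2176096494915352 42.11181879043579
now (array([315.52577869,  93.99116425]), [np.float64(-0.7500000000000001), np.float64(15.75), np.float64(23.25)], [np.int64(70), np.int64(72), np.int64(72)])
[(array([165.1, 270.7]), [(106, array([167.2, 260.9]), array([171.5, 249.8]), array([161.4, 275.8]))]), (array([430. , 205.6]), [(317, array([444.2, 209.4]), array([446.6, 195. ]), array([441.2, 226.7])), (12, array([430.5, 203.5]), array([430.5, 201. ]), array([430.5, 206. ]))])]
(array([ 0.6618, -0.3305,  0.0447]), np.float64(0.0022), 'along 0.1041 lat 0.0000 down 0.0186 ang 10.1')
```

Emit:
{"op": "arm_command", "data": {"series": "0.82 0 0 0.0025 0; 0.82 0 0 0.0025 0; 0.82 0 0 0.0025 0; 0.82 0 0 0.0025 0; 0.82 0 0 0.0025 0; 0.82 0 0 0.0025 0; 0.82 0 0 0 0; 0.82 0 0 0 0; 0.82 0 0 0 0; 0.82 0 0 0 0"}}

```text
clock: 17.6
position: [0.5601, -0.3104, 0.0282]
ee_rot: [0.097, 0.995, -0.001, 0.002]
ft_force: [1.7, 0.4, 13.9]
grip_width: 0.219
grasp_force: 45.1
```

```bash
cat > chk.py <<'E'
from bm import *
import sys
dn=float(sys.argv[1]); nm=sys.argv[2]
o=manip.get_obs(); print(o["clock"],o["position"],o["ft_force"].round(1),o["grip_width"].round(3),o["grasp_force"].round(0))
d,s,t=pose(nm); a=handle(d); r=min(a[1:],key=lambda q:q[1]); print(r,bl(hsv(d))[int(r[1])+10].sum())
M=R.from_quat(o["ee_rot"]).as_matrix(); G=o["position"]+M@np.array([0,0,-.029]); a=G-M[:,0]*.09+[0,0,-dn]
for n,q in(("s",s),("t",t)): cv2.imwrite(f"pics/{nm}_{n}.png",q["pixels"][:,:,::-1])
x=tip(s,t,a,20); print(x)
su=max(x[0][1][0][2:],key=lambda q:q[1]); tt=[q for q in x[1][1] if q[0]<80]; tu=min(tt[0][2:],key=lambda q:q[1])
print(tiptri(s,t,su,tu,o))
E
python3 chk.py .035 w11
```

```text
Traceback (most recent call last):
  File "chk.py", line 4, in <module>
    o=manip.get_obs(); print(o["clock"],o["position"],o["ft_force"].round(1),o["grip_width"].round(3),o["grasp_force"].round(0))
                                                                             ^^^^^^^^^^^^^^^^^^^^^
AttributeError: 'float' object has no attribute 'round'
```

```bash
sed -i 's/o\["grip_width"\].round(3),o\["grasp_force"\].round(0)/o["grip_width"],o["grasp_force"]/' chk.py; python3 chk.py .035 w11
```

```text
17.6 [ 0.56013542 -0.3104247   0.02824581] [ 1.7  0.4 13.9] 0.21892423696971527 45.0502735376358
[315.23855251  97.99786757] 75
[(array([167.3, 275.7]), [(82, array([168.9, 266.1]), array([171.9, 256.3]), array([164.8, 278.9]))]), (array([428.6, 206.6]), [(234, array([442.5, 209. ]), array([444.3, 195.4]), array([440.4, 224.5])), (10, array([428.5, 205. ]), array([428.5, 203. ]), array([428.5, 207. ]))])]
(array([ 0.659 , -0.3281,  0.0271]), np.float64(0.0024), 'along 0.1004 lat 0.0018 down 0.0306 ang 17.0')
```

Emit:
{"op": "arm_command", "data": {"series": "0.82 0.0075 0 0 0; 0.82 0.0075 0 0 0; 0.82 0 0 0.0025 0; 0.82 0 0 0.0025 0; 0.82 0 0 0.0025 0; 0.82 0 0 0.0025 0; 0.82 0 0 0.0025 0; 0.82 0 0 0.0025 0; 0.82 0 0 0 0; 0.82 0 0 0 0"}}

```text
clock: 19.0
position: [0.5563, -0.3082, 0.0235]
ee_rot: [0.097, 0.995, -0.0, 0.004]
ft_force: [5.4, 4.9, 18.5]
grip_width: 0.22
grasp_force: 50.9
```

```bash
python3 chk.py .045 w12
```

```text
19.0 [ 0.55628822 -0.30822998  0.02350669] [ 5.4  4.9 18.5] 0.22022723754221554 50.869590640068054
[316.93168104 118.99218374] 72
[(array([170.4, 277.6]), [(61, array([172.6, 267. ]), array([174.6, 258.1]), array([169.8, 279. ]))]), (array([426.9, 208.7]), [(219, array([440.9, 211.1]), array([442.7, 197.5]), array([438.9, 226.4])), (16, array([426.1, 212.5]), array([426.6, 208. ]), array([425.5, 217.1]))])]
(array([ 0.647 , -0.3257,  0.0066]), np.float64(0.0015), 'along 0.0923 lat 0.0004 down 0.0467 ang 26.8')
```

Emit:
{"op": "arm_command", "data": {"series": "1 0 0 0 0; 1 0 0 0 0; 1 0 0 0 0; 1 0 0 -0.005 0; 1 0 0 -0.0075 0; 1 0 0 -0.0075 0; 1 0 0 -0.025 0; 1 0 0 -0.05 0; 1 0 0 -0.05 0; 1 0 0 -0.05 0", "newtons": 120}}

```text
clock: 20.4
position: [0.5521, -0.309, 0.1]
ee_rot: [0.097, 0.995, -0.0, 0.0]
ft_force: [-0.1, -0.1, -1.1]
grip_width: 0.204
grasp_force: 117.0
```

```bash
cat >> bm.py <<'E'
def rear(d,P,L):
    "point on the ray of the handle's rear end at distance L from P (farther root in height)"
    a=handle(d); r=min(a[1:],key=lambda q:q[1]); c,w=ray(d,r,True); b=w@(c-P); q=(c-P)@(c-P)-L*L; D=b*b-q
    t0=-b; s=np.sqrt(max(D,0)); return r,D,[c+w*(t0-s),c+w*(t0+s)]
E
python3 - <<'E'
from bm import *
o=manip.get_obs(); print(o["clock"],o["position"],o["ft_force"],o["grip_width"],o["grasp_force"])
d,s,t=pose("w13"); M=R.from_quat(o["ee_rot"]).as_matrix(); G=o["position"]+M@np.array([0,0,-.029]); a=G-M[:,0]*.085-[0,0,.045]
for n,q in(("s",s),("t",t)): cv2.imwrite(f"pics/w13_{n}.png",q["pixels"][:,:,::-1])
x=tip(s,t,a,26); print(x)
# blue in scene: front part
for n,q in(("s",s),("t",t)):
    for A,c,m in comps(bl(hsv(q)),amin=8)[:6]: print(n,A,c.round(1),[v.round(1) for v in axis(m)[1:]])
E
```

```text
20.4 [ 0.55210727 -0.30899846  0.09995128] [-0.12258331 -0.07277163 -1.10941362] 0.20436370005935625 116.99144840240479
[(array([163. , 255.7]), [(101, array([163.7, 243.7]), array([166.6, 231.7]), array([160., 259.]))]), (array([432.2, 207.3]), [(410, array([450.2, 210.8]), array([453.6, 191.8]), array([446.3, 232. ])), (21, array([432.3, 208.6]), array([432.7, 204. ]), array([431.8, 213.1]))])]
s 500 [214.2  27.3] [array([195.8,  27.9]), array([231.2,  26.8])]
s 297 [389.6  40.3] [array([378. ,  39.5]), array([401.3,  41.1])]
s 110 [171.3 216.7] [array([172.4, 206. ]), array([170.5, 224.9])]
s 28 [184.5 176.1] [array([184.6, 173. ]), array([184.5, 180. ])]
t 90 [430.  249.5] [array([429.1, 239. ]), array([430.8, 258. ])]
```

Run:
```python
from bm import *
o=manip.get_obs(); s=snap("scene");t=snap("top");d=load("wl")
p,e=tri(ray(s,(160,259)),ray(t,(432.7,204))); print(p,e,tiptri(s,t,(160,259),(432.7,204),o))
M=R.from_quat(o["ee_rot"]).as_matrix()
for L in (.190,.194,.198):
    r,D,P=rear(d,p,L); print(L,r.round(1),[( (M.T@(q-p)).round(4),np.degrees(np.arcsin((q-p)[2]/L)).round(1)) for q in P])
# steel start (band/barrel) in scene: other end
q,e=tri(ray(s,(163.7,243.7)),ray(t,(432.3,208.6))); print(q,e)
```

```text
[ 0.6451853  -0.32766566  0.08590019] 0.0018780210447992176 (array([ 0.6452, -0.3277,  0.0859]), np.float64(0.0019), 'along 0.0943 lat -0.0001 down 0.0429 ang 24.5')
0.19 [316.2 116. ] [(array([ 0.1701,  0.0004, -0.0847]), np.float64(26.3)), (array([0.1781, 0.001 , 0.0663]), np.float64(-20.6))]
0.194 [316.2 116. ] [(array([ 0.1696,  0.0004, -0.0942]), np.float64(28.9)), (array([0.1786, 0.0011, 0.0758]), np.float64(-23.1))]
0.198 [316.2 116. ] [(array([ 0.1691,  0.0004, -0.103 ]), np.float64(31.2)), (array([0.179 , 0.0011, 0.0845]), np.float64(-25.4))]
[ 0.62617501 -0.31853329  0.11612729] 0.00016015982995207326
```

The handle is now tilted about 27°, inside the 19–51° window, and held at 117 N. I'll go across to the blank and then turn so the tip points at the red knob's end.

Emit:
{"op": "arm_command", "data": {"series": "1 0 0 -0.05 0; 1 0.007 0.1 0 0; 1 0.007 0.113 0 0; 1 0.007 0.113 0 0; 1 0.007 0.113 0 0; 1 0.007 0.113 0 0; 1 0.007 0.113 0 0; 1 0.007 0.113 0 0; 1 0.007 0.113 0 0.05; 1 0 0 0 0.055"}}

```text
clock: 21.9
position: [0.5989, 0.0506, 0.119]
ee_rot: [0.259, 0.966, 0.001, -0.0]
ft_force: [-0.5, -0.2, -1.6]
grip_width: 0.206
grasp_force: 117.2
```

Emit:
{"op": "arm_command", "data": {"series": "1 0 0 0 0.055; 1 0 0 0 0.055; 1 0 0 0 0.055; 1 0 0 0 0.055; 1 0 0 0 0.055; 1 0 0 0 0.055; 1 0 0 0 0.009; 1 0 0 0 0; 1 0 0 0 0; 1 0 0 0 0"}}

```text
clock: 23.15
position: [0.599, 0.0451, 0.1179]
ee_rot: [0.713, 0.701, -0.0, -0.0]
ft_force: [-0.4, 0.2, -1.2]
grip_width: 0.208
grasp_force: 117.0
```

Run:
```python
from bm import *
o=manip.get_obs(); print(o["clock"],o["position"],o["ee_rot"].round(4),o["ft_force"].round(1),o["joint_pos"].round(2))
d,s,t=pose("w14"); np.savez("c_s14.npz",**s); np.savez("c_t14.npz",**t)
a=handle(d); print(a)
q=np.zeros((600,800,3),np.uint8); q[:480,:440]=d["pixels"][:,100:540,::-1]
q[:300,440:]=cv2.resize(s["pixels"][215:320,275:401,::-1],(360,300),interpolation=cv2.INTER_CUBIC)
q[300:,440:]=cv2.resize(t["pixels"][180:280,245:365,::-1],(360,300),interpolation=cv2.INTER_CUBIC)
cv2.imwrite("pics/m14.png",q)
```

```text
23.15 [0.5989912  0.04512734 0.11791349] [ 0.7135  0.7007 -0.     -0.    ] [-0.4  0.2 -1.2] [ 0.22  0.4  -0.46  1.63  0.19  1.16 -0.31]
(array([315.69095761, 238.88299292]), array([316.53771881, 116.01748938]), array([314.59437854, 397.99720455]))
```

View pics/m14.png

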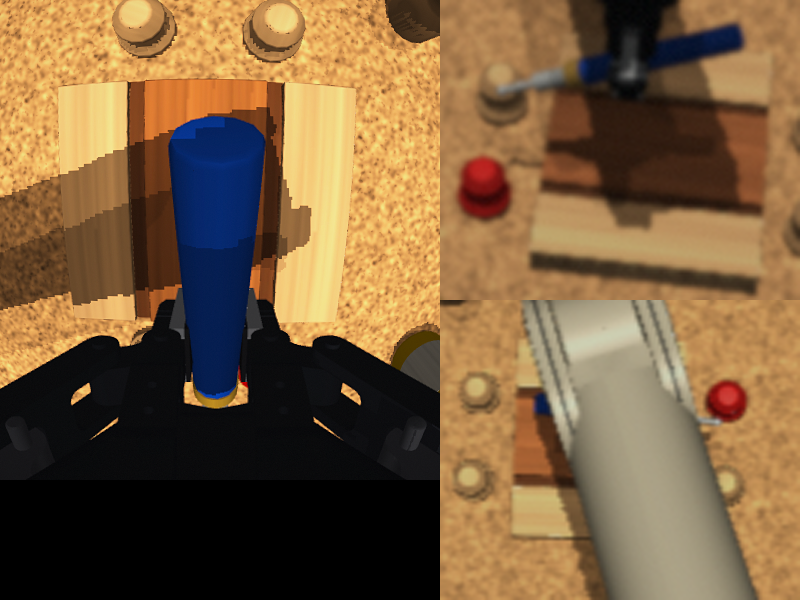

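The montage shows the blank beneath the hand. The marked seam is the right-hand dark strip in the wrist picture, at montage cols 268–284 (image 368–384). The red knob is beyond it on the −y side and the burnisher tilts tip-down. Now I'll measure the seam edges numerically.

Run:
```python
from bm import *
d=load("wl"); im=d["pixels"].astype(int)
for r in (90,98,130,255,270,285,300): print(r,"R",im[r,360:392,0].tolist(),"\n   L",im[r,220:252,0].tolist())
```

```text
90 R [230, 226, 226, 226, 227, 230, 202, 113, 128, 133, 132, 135, 134, 134, 133, 129, 128, 128, 129, 128, 137, 94, 57, 57, 179, 243, 245, 243, 243, 243, 243, 243] 
   L [243, 243, 243, 243, 243, 246, 240, 160, 42, 136, 156, 131, 130, 131, 131, 132, 131, 131, 130, 129, 130, 128, 128, 102, 145, 204, 217, 215, 216, 220, 223, 223]
98 R [228, 227, 226, 226, 227, 230, 199, 150, 132, 134, 133, 134, 134, 134, 132, 133, 129, 130, 129, 131, 133, 110, 57, 70, 152, 249, 245, 244, 243, 243, 243, 243] 
   L [243, 243, 243, 243, 244, 246, 238, 97, 52, 114, 136, 132, 130, 131, 133, 132, 133, 131, 133, 131, 130, 126, 128, 129, 154, 222, 217, 217, 219, 222, 225, 224]
130 R [123, 117, 117, 119, 120, 108, 73, 58, 66, 64, 65, 64, 64, 63, 60, 72, 135, 132, 130, 136, 143, 121, 69, 108, 242, 247, 244, 244, 244, 244, 244, 244] 
   L [244, 244, 244, 244, 245, 248, 242, 109, 52, 123, 138, 136, 133, 133, 135, 135, 134, 132, 131, 131, 130, 132, 132, 120, 158, 215, 219, 220, 221, 223, 225, 225]
255 R [77, 54, 40, 42, 42, 42, 42, 42, 41, 41, 42, 41, 109, 127, 128, 112, 79, 74, 103, 107, 104, 103, 157, 156, 157, 15
[... 419 characters left out ...]
49, 45, 41, 41, 42, 42, 43, 42, 43, 42, 44, 46, 47, 49, 71, 77, 79, 82]
285 R [131, 123, 124, 125, 126, 127, 126, 126, 129, 133, 137, 143, 119, 61, 52, 186, 244, 247, 245, 245, 245, 245, 245, 245, 245, 245, 245, 245, 245, 245, 244, 243] 
   L [118, 116, 114, 110, 109, 111, 110, 111, 111, 111, 112, 116, 103, 70, 61, 52, 43, 41, 41, 42, 42, 43, 42, 43, 43, 44, 44, 44, 50, 71, 77, 79]
300 R [4, 6, 5, 5, 5, 5, 16, 77, 118, 132, 142, 137, 113, 63, 97, 254, 247, 245, 245, 245, 245, 245, 245, 245, 245, 245, 245, 245, 245, 243, 243, 243] 
   L [242, 241, 239, 237, 235, 233, 232, 233, 233, 234, 234, 235, 237, 228, 156, 62, 93, 109, 103, 100, 104, 105, 105, 106, 105, 107, 109, 113, 114, 133, 163, 180]
```

Run:
```python
from bm import *
d=load("wl"); P=lambda c,r:plane(d,(c,r),.03,True)[:2]
E={"R+":[(383.8,90),(384,98),(383.5,130),(376.2,270),(374.8,285),(374.3,300)],"M+":[(366.6,90),(366.8,98),(365.3,130)],
"M-":[(244,90),(244.2,98),(244.1,130),(249.5,300)],"L-":[(227,90),(226.7,98),(226.9,130),(231.5,270),(232.5,285),(234,300)]}
for k,v in E.items():
    p=np.array([P(*q) for q in v]); a=np.polyfit(p[:,1],p[:,0],1); print(k,"slope",a[0].round(4),"x at y=.068",np.polyval(a,.068).round(4),(p[:,0]-np.polyval(a,p[:,1])).round(4))
im=d["pixels"].astype(int)
for c in (200,300,340,420): print(c,"far",im[72:92,c,2].tolist(),"near",im[305:330,c,2].tolist())
T,S=load("top"),load("scene")
# red knob from wrist1 views
W=load("w1"); h=hsv(W); m=((h[...,0]<6)|(h[...,0]>174))&(h[...,1]>190)&(h[...,2]>90)
print([ (a,c,plane(W,c,.03,True)) for a,c,_ in comps(m,(480,60,530,105))[:1]])
```

```text
R+ slope 0.0325 x at y=.068 0.6427 [-0.0002  0.      0.0002 -0.     -0.0003  0.0002]
M+ slope 0.0488 x at y=.068 0.6302 [-0.0001  0.0002 -0.    ]
M- slope 0.0316 x at y=.068 0.5531 [-0.0001  0.0001  0.     -0.    ]
L- slope 0.0335 x at y=.068 0.5415 [ 0.0001 -0.0001  0.0001 -0.0001 -0.0001  0.0002]
200 far [86, 83, 82, 83, 87, 97, 106, 115, 118, 114, 95, 123, 131, 130, 129, 130, 130, 130, 130, 130] near [106, 106, 107, 108, 108, 107, 107, 107, 108, 107, 108, 107, 109, 107, 80, 81, 69, 69, 78, 87, 89, 89, 88, 88, 89]
300 far [88, 83, 78, 77, 79, 88, 78, 47, 53, 53, 53, 53, 52, 51, 52, 50, 51, 50, 50, 51] near [80, 80, 80, 80, 80, 80, 79, 80, 81, 80, 80, 79, 79, 79, 79, 79, 78, 79, 79, 79, 80, 79, 79, 80, 79]
340 far [94, 92, 87, 88, 93, 96, 98, 62, 44, 49, 50, 49, 50, 49, 49, 51, 51, 50, 50, 49] near [70, 70, 70, 70, 68, 68, 69, 68, 69, 68, 69, 68, 68, 68, 67, 67, 68, 67, 66, 66, 65, 66, 66, 67, 66]
420 far [101, 97, 93, 92, 90, 92, 94, 94, 94, 97, 101, 103, 81, 121, 129, 128, 128, 127, 129, 128] near [137, 141, 141, 140, 140, 140, 141, 141, 140, 140, 139, 139, 140, 140, 140, 141, 136, 114, 105, 108, 107, 108, 110, 110, 104]
[(np.int32(646), array([508.34829721,  81.47213622]), array([ 0.62923517, -0.06437714,  0.03      ]))]
```

Run:
```python
from bm import *
d=load("wl"); P=lambda c,r:plane(d,(c,r),.03,True)[:2]
u=np.array([.033,1])/np.hypot(.033,1); v=np.array([u[1],-u[0]]); c0=np.array([.592,.068])
for q in[(300,78.5),(340,79),(420,84),(200,82),(200,319),(420,322)]: print(q,((P(*q)-c0)@u).round(4))
s,t=load("s14"),load("t14"); o=manip.get_obs(); M=R.from_quat(o["ee_rot"]).as_matrix(); G=o["position"]+M@np.array([0,0,-.029])
x=tip(s,t,G-M[:,0]*.09-[0,0,.043],18); print(x)
su=min(x[0][1][0][2:],key=lambda q:q[0]); tu=max(x[1][1][0][2:],key=lambda q:q[0]); print(tiptri(s,t,su,tu,o))
```

```text
(300, 78.5) 0.0858
(340, 79) 0.0859
(420, 84) 0.0859
(200, 82) 0.0859
(200, 319) -0.0837
(420, 322) -0.0837
[(array([297.9, 246.1]), [(57, array([305.6, 243.2]), array([314.8, 240.3]), array([294.9, 246.6]))]), (array([336.2, 219.8]), [(256, array([324.9, 222. ]), array([322.1, 206.5]), array([327.7, 237.9])), (14, array([333.9, 219.9]), array([330. , 219.2]), array([337.9, 220.6]))])]
(array([ 0.5551, -0.0396,  0.0405]), np.float64(0.0378), 'along 0.0855 lat -0.0423 down 0.1064 ang 51.2')
```

Run:
```python
from bm import *
s,t=load("s14"),load("t14"); o=manip.get_obs()
print(tiptri(s,t,(294.9,246.6),(337.9,220.6),o))
u=np.array([.033,1])/np.hypot(.033,1); v=np.array([u[1],-u[0]]); c0=np.array([.592,.0691])
M=R.from_quat(o["ee_rot"]).as_matrix()
for S in(-.074,.066):
    tp=c0+v*.045+u*S; g=tp+u*.0907+v*.0005; dl=g-o["position"][:2]; print(S,tp,g,"tool dx,dy",(M[:2,:2].T@dl).round(4))
```

```text
(array([ 0.5959, -0.0507,  0.0991]), np.float64(0.0017), 'along 0.0958 lat -0.0014 down 0.0478 ang 26.5')
-0.074 [ 0.63453485 -0.00634393] [0.63802605 0.08429023] tool dx,dy [0.0399 0.0383]
0.066 [0.63915233 0.1335799 ] [0.64264353 0.22421406] tool dx,dy [0.1799 0.0403]
```

Emit:
{"op": "arm_command", "data": {"series": "1 0.035 0.032 0 0.0048; 1 0.035 0.032 0 0; 1 0.0355 0.033 0 0; 1 0 0 0.06 0; 1 0 0 0.05 0; 1 0 0 0.03 0; 1 0 0 0.015 0; 1 0 0 0 0; 1 0 0 0 0; 1 0 0 0 0"}}

```text
clock: 24.55
position: [0.6394, 0.0862, 0.0566]
ee_rot: [0.719, 0.695, 0.0, 0.0]
ft_force: [-1.1, -1.1, -2.5]
grip_width: 0.204
grasp_force: 117.2
```

Run:
```python
from bm import *
o=manip.get_obs(); print(o["clock"],o["position"],o["ee_rot"].round(4),o["ft_force"].round(2))
d,s,t=pose("w15"); np.savez("c_s15.npz",**s); np.savez("c_t15.npz",**t)
M=R.from_quat(o["ee_rot"]).as_matrix(); G=o["position"]+M@np.array([0,0,-.029]); print(tip(s,t,G-M[:,0]*.09-[0,0,.045],14))
print(min(handle(d)[1:],key=lambda q:q[1]))
a=np.array([.6345,-.0034,.027]); print(proj(s,a),proj(t,a))
print(s["pixels"][240:262:2,296:330:2,2])
```

```text
24.55 [0.63942515 0.08624534 0.0565532 ] [7.191e-01 6.949e-01 4.000e-04 4.000e-04] [-1.14 -1.11 -2.52]
[(array([315.8, 279.2]), [(36, array([322.7, 276.5]), array([329., 275.]), array([313.2, 278.8]))]), (array([321.8, 210.2]), [(106, array([312.3, 214.1]), array([307.9, 203.9]), array([316.6, 224. ])), (12, array([320.6, 210.2]), array([316.9, 209.7]), array([323.9, 210.6]))])]
[316.30299671 116.96574613]
[316.01442909 281.67775883] [321.67435569 211.50259524]
[[105 101  81  70  72  77  83  81  73  77  93  92  90  90  91  90  90]
 [102  99  80  65  68  74  83  87  77  75  89  89  82  83  83  84  85]
 [ 90  82  72  65  68  79  84  78  76  74  54  51  53  61  66  67  71]
 [ 71  69  67  52  56  72  78  74  76  69  35  26  26  26  27  26  30]
 [ 62  59  48  34  46  71  80  77  80  66  40  35  30  29  28  25  26]
 [ 34  31  27  34  46  75  85  83  89  69  43  41  40  37  35  34  35]
 [ 32  32  38  43  52  73  85  87  88  60  44  44  42  38  36  37  35]
 [ 50  51  52  54  49  72  80  82  78  52  44  43  46  42  37  38  39]
 [ 58  57  51  48  65  79  80  81  75  51  44  45  46  45  39  40  37]
 [ 45  52  60  73  85  84  79  76  70  47  44  44  46  43  40  38  40]
 [ 70  79  88  87  85  75  74  73  63  45  45  45  43  46  42  38  38]]
```

```bash
cat >> bm.py <<'E'
U=np.array([.033,1])/np.hypot(.033,1); V=np.array([U[1],-U[0]]); C0=np.array([.592,.0691])
def blank(p): q=np.asarray(p)[:2]-C0; return (np.array([q@V,q@U])*1e3).round(1)
E
python3 - <<'E'
from bm import *
s,t=load("s15"),load("t15"); o=manip.get_obs()
r=tiptri(s,t,(313.2,278.8),(323.9,210.6),o); print(r,blank(r[0]),blank(o["position"]))
E
```

```text
(array([ 0.6351, -0.0097,  0.0394]), np.float64(0.0007), 'along 0.0960 lat -0.0008 down 0.0458 ang 25.5') [ 45.7 -77.3] [46.6 18.7]
```

Emit:
{"op": "arm_command", "data": {"series": "1 0 0 0.00625 0; 1 0 0 0.00625 0; 1 0 0 0.00625 0; 1 0 0 0.00375 0; 1 0 0 0.0025 0; 1 0 0 0.0025 0; 1 0 0 0 0; 1 0 0 0 0; 1 0 0 0 0; 1 0 0 0 0"}}

```text
clock: 25.95
position: [0.6391, 0.0862, 0.0449]
ee_rot: [0.719, 0.695, -0.0, 0.0]
ft_force: [0.6, -0.0, -0.1]
grip_width: 0.209
grasp_force: 117.1
```

```bash
cat > rd.py <<'E'
from bm import *
F=[]
for i in range(6):
    manip.get_obs(); F.append(manip.get_obs()["ft_force"]); 
o=manip.get_obs(); print(o["clock"],o["position"],blank(o["position"]),o["ee_rot"].round(4),np.mean(F,0).round(2),o["torque"].round(3),o["grip_width"])
E
python3 rd.py
```

```text
25.95 [0.63907035 0.08619319 0.04493941] [46.5 18.6] [ 7.191e-01  6.949e-01 -0.000e+00  1.000e-04] [ 0.63 -0.05 -0.11] [-0.058  0.026  0.008] 0.209227659559002
```

Emit:
{"op": "arm_command", "data": {"series": "1 -0.0025 0 0.00125 0; 1 -0.0025 0 0.00125 0; 1 -0.0025 0 0.00125 0; 1 -0.0025 0 0.00125 0; 1 -0.0025 0 0.00125 0; 1 -0.0025 0 0.00125 0; 1 -0.0025 0 0.00125 0; 1 0 0 0 0; 1 0 0 0 0; 1 0 0 0 0"}}

```text
clock: 27.2
position: [0.6389, 0.0793, 0.0415]
ee_rot: [0.719, 0.695, 0.0, 0.0]
ft_force: [-0.1, 0.5, 0.9]
grip_width: 0.2
grasp_force: 116.9
```

```bash
python3 rd.py
python3 - <<'E'
from bm import *
o=manip.get_obs(); d,s,t=pose("w16"); np.savez("c_s16.npz",**s); np.savez("c_t16.npz",**t)
M=R.from_quat(o["ee_rot"]).as_matrix(); G=o["position"]+M@np.array([0,0,-.029])
x=tip(s,t,G-M[:,0]*.09-[0,0,.045],14); print(x)
tt=[q for q in x[1][1] if q[0]<60]
if tt and x[0][1]:
    r=tiptri(s,t,min(x[0][1][0][2:],key=lambda q:q[0]),max(tt[0][2:],key=lambda q:q[0]),o); print(r,blank(r[0]))
E
```

```text
27.2 [0.63889366 0.07927343 0.04148112] [46.5 11.7] [7.191e-01 6.949e-01 1.000e-04 1.000e-04] [-0.06  0.53  0.88] [ 0.154 -0.037  0.025] 0.19989736401715383
[(array([312.6, 282.3]), [(37, array([319.9, 279.4]), array([325.8, 278. ]), array([312. , 281.2]))]), (array([324.1, 211.1]), [(116, array([315. , 215.1]), array([310.8, 204.9]), array([319.1, 224.8])), (8, array([321.8, 210.9]), array([319.9, 210.4]), array([323.9, 211.5]))])]
(array([ 0.6344, -0.0111,  0.0276]), np.float64(0.002), 'along 0.0905 lat -0.0014 down 0.0428 ang 25.3') [ 45.  -78.8]
```

The ball is in the seam at about (+45, −75) with the plunger pressed in 4–5 mm. I'll start the draw slowly and check that the tilt holds.

Emit:
{"op": "arm_command", "data": {"series": "1 0.004 0 0 0; 1 0.005 0 0 0; 1 0.005 0 0 0; 1 0.005 0 0 0; 1 0.005 0 0 0; 1 0.005 0 0 0; 1 0.005 0 0 0; 1 0.005 0 0 0; 1 0.005 0 0 0; 1 0.005 0 0 0"}}

```text
clock: 28.6
position: [0.6395, 0.0989, 0.0414]
ee_rot: [0.719, 0.695, -0.0, 0.0]
ft_force: [-0.7, -2.7, 3.4]
grip_width: 0.208
grasp_force: 116.9
```

```bash
python3 rd.py
cat > tp.py <<'E'
from bm import *
import sys
nm=sys.argv[1]
o=manip.get_obs(); d,s,t=pose(nm); np.savez(f"c_s{nm}.npz",**s); np.savez(f"c_t{nm}.npz",**t)
a=handle(d); r=min(a[1:],key=lambda q:q[1]); print("rear",r.round(1),"w",[bl(hsv(d))[int(r[1])+k].sum() for k in(10,20,30)])
M=R.from_quat(o["ee_rot"]).as_matrix(); G=o["position"]+M@np.array([0,0,-.029])
x=tip(s,t,G-M[:,0]*.09-[0,0,.043],14); print(x)
tt=[q for q in x[1][1] if q[0]<60]
if tt and x[0][1]:
    r=tiptri(s,t,min(x[0][1][0][2:],key=lambda q:q[0]),max(tt[0][2:],key=lambda q:q[0]),o); print(r,blank(r[0]))
E
python3 tp.py w17
python3 - <<'E'
from bm import *
d=load("wl")
import glob
for n in("w15","w16"):
    im=cv2.imread(f"pics/{n}.png")[:,:,::-1]; q={"pixels":im}; a=handle(q); r=min(a[1:],key=lambda k:k[1]); print(n,r.round(1),[bl(hsv(q))[int(r[1])+k].sum() for k in(10,20,30)])
E
```

```text
28.6 [0.63948123 0.09892002 0.04140623] [46.5 31.4] [ 0.7191  0.6949 -0.      0.    ] [-0.69 -2.69  3.44] [-1.307  0.03   0.04 ] 0.20757422772822495
rear [315.8 112. ] w [np.int64(76), np.int64(91), np.int64(92)]
[(array([321.6, 282.8]), [(38, array([327.7, 280. ]), array([334.9, 278.5]), array([318., 282.]))]), (array([317.6, 210.9]), [(95, array([307.9, 215.3]), array([303.5, 205.7]), array([312.4, 224.8])), (16, array([316. , 210.5]), array([312. , 210.3]), array([320. , 210.7]))])]
(array([0.6365, 0.0014, 0.0299]), np.float64(0.0005), 'along 0.0976 lat 0.0004 down 0.0405 ang 22.5') [ 46.7 -66.2]
w15 [316.3 117. ] [np.int64(73), np.int64(91), np.int64(96)]
w16 [316. 115.] [np.int64(74), np.int64(91), np.int64(95)]
```

Drawing with the handle this shallow, friction pulls the plunger back out: about 2.7 N of drag against about 4.7 N normal force. A small push back along the tip direction should push the plunger in again, so I'll test that here inside the first window.

Emit:
{"op": "arm_command", "data": {"series": "1 -0.0025 0 0.0005 0; 1 -0.0025 0 0.0005 0; 1 -0.0025 0 0.0005 0; 1 -0.0025 0 0.0005 0; 1 0 0 0 0; 1 0 0 0 0; 1 0 0 0 0; 1 0 0 0 0; 1 0 0 0 0; 1 0 0 0 0"}}

```text
clock: 30.0
position: [0.6394, 0.0948, 0.0406]
ee_rot: [0.719, 0.695, 0.0, 0.0]
ft_force: [-0.0, 0.0, 2.2]
grip_width: 0.206
grasp_force: 117.8
```

```bash
python3 rd.py;python3 tp.py w18
```

```text
30.0 [0.63936441 0.09480486 0.04060516] [46.5 27.3] [0.7191 0.6949 0.     0.    ] [-0.04  0.02  2.24] [-0.409  0.039  0.058] 0.2055315652916516
rear [315.8 114. ] w [np.int64(73), np.int64(90), np.int64(94)]
[(array([319.7, 282.8]), [(36, array([326.8, 280. ]), array([332.9, 278.5]), array([318. , 282.1]))]), (array([318.9, 211. ]), [(100, array([309.4, 215.2]), array([304.9, 205. ]), array([313.8, 225. ])), (11, array([316.7, 210.5]), array([314. , 210.3]), array([319. , 210.6]))])]
(array([0.6369, 0.0029, 0.0303]), np.float64(0.0035), 'along 0.0919 lat 0.0007 down 0.0393 ang 23.1') [ 47.1 -64.7]
```

Emit:
{"op": "arm_command", "data": {"series": "1 0.01 0 0 0; 1 0.01 0 0 0; 1 0.01 0 0 0; 1 0.01 0 0 0; 1 0.01 0 0 0; 1 -0.005 0 0 0; 1 -0.005 0 0 0; 1 0 0 0 0; 1 0 0 0 0; 1 0 0 0 0"}}

```text
clock: 31.4
position: [0.6398, 0.1111, 0.0406]
ee_rot: [0.719, 0.695, 0.0, -0.0]
ft_force: [0.5, 0.3, 2.9]
grip_width: 0.202
grasp_force: 118.3
```

```bash
python3 rd.py;python3 tp.py w19
```

```text
31.4 [0.63982813 0.11109    0.04057535] [46.4 43.5] [ 7.191e-01  6.950e-01  1.000e-04 -1.000e-04] [0.53 0.28 2.86] [-0.427 -0.083 -0.004] 0.20196986693241
rear [315.4 114. ] w [np.int64(74), np.int64(91), np.int64(94)]
[(array([327.2, 283.6]), [(33, array([334., 281.]), array([340.3, 279.3]), array([326. , 283.1]))]), (array([313.6, 210.8]), [(89, array([303.9, 215.5]), array([299.2, 205.9]), array([308.4, 224.8])), (13, array([311.2, 210.5]), array([308. , 210.3]), array([314. , 210.6]))])]
(array([0.6371, 0.0191, 0.0291]), np.float64(0.0013), 'along 0.0920 lat 0.0004 down 0.0404 ang 23.7') [ 46.7 -48.5]
```

Emit:
{"op": "arm_command", "data": {"series": "1 0.01 0 0 0; 1 0.01 0 0 0; 1 0.01 0 0 0; 1 0.01 0 0 0; 1 0.008 0 0 0; 1 -0.006 0 0 0; 1 -0.005 0 0 0; 1 0 0 0 0; 1 0 0 0 0; 1 0 0 0 0"}}

```text
clock: 32.8
position: [0.6404, 0.1259, 0.0406]
ee_rot: [0.719, 0.695, 0.0, -0.0]
ft_force: [0.8, -0.7, 3.2]
grip_width: 0.207
grasp_force: 118.3
```

Emit:
{"op": "arm_command", "data": {"series": "1 0.01 0 0 0; 1 0.01 0 0 0; 1 0.01 0 0 0; 1 0.01 0 0 0; 1 0.0105 0 0 0; 1 -0.0055 0 0 0; 1 -0.005 0 0 0; 1 0 0 0 0; 1 0 0 0 0; 1 0 0 0 0"}}

```text
clock: 34.05
position: [0.6409, 0.1419, 0.0406]
ee_rot: [0.719, 0.695, 0.0, -0.0]
ft_force: [0.6, 0.0, 3.4]
grip_width: 0.208
grasp_force: 118.4
```

```bash
python3 rd.py;python3 tp.py w20
```

```text
34.05 [0.64087692 0.14185448 0.04057401] [46.5 74.3] [ 7.19e-01  6.95e-01  1.00e-04 -1.00e-04] [0.6  0.05 3.4 ] [-0.283 -0.113  0.084] 0.20757737884129834
rear [315. 114.] w [np.int64(76), np.int64(91), np.int64(93)]
[(array([341.4, 285.3]), [(43, array([348.1, 282.7]), array([354.8, 281.3]), array([340.1, 284.5]))]), (array([303.4, 210.6]), [(61, array([293.3, 215.8]), array([288.9, 207.6]), array([297.5, 223.8])), (13, array([300.2, 210.1]), array([295.9, 209.4]), array([303.9, 210.7]))])]
(array([0.6371, 0.0496, 0.0282]), np.float64(0.0013), 'along 0.0923 lat -0.0006 down 0.0413 ang 24.1') [ 45.7 -18. ]
```

Emit:
{"op": "arm_command", "data": {"series": "1 0.01 0 0 0; 1 0.01 0 0 0; 1 0.01 0 0 0; 1 0.01 0 0 0; 1 0.0105 0 0 0; 1 -0.0055 0 0 0; 1 -0.005 0 0 0; 1 0 0 0 0; 1 0 0 0 0; 1 0 0 0 0"}}

```text
clock: 35.45
position: [0.6414, 0.1579, 0.0406]
ee_rot: [0.719, 0.695, 0.0, -0.0]
ft_force: [1.3, 1.2, 2.8]
grip_width: 0.21
grasp_force: 118.4
```

Emit:
{"op": "arm_command", "data": {"series": "1 0.01 0 0 0; 1 0.01 0 0 0; 1 0.01 0 0 0; 1 0.01 0 0 0; 1 0.0105 0 0 0; 1 -0.0055 0 0 0; 1 -0.005 0 0 0; 1 0 0 0 0; 1 0 0 0 0; 1 0 0 0 0"}}

```text
clock: 36.7
position: [0.642, 0.1738, 0.0406]
ee_rot: [0.719, 0.695, 0.0, -0.0]
ft_force: [0.2, -0.2, 2.6]
grip_width: 0.204
grasp_force: 118.4
```

Emit:
{"op": "arm_command", "data": {"series": "1 0.01 0 0 0; 1 0.01 0 0 0; 1 0.01 0 0 0; 1 0.01 0 0 0; 1 0.0105 0 0 0; 1 -0.0055 0 0 0; 1 -0.005 0 0 0; 1 0 0 0 0; 1 0 0 0 0; 1 0 0 0 0"}}

```text
clock: 37.95
position: [0.6426, 0.1898, 0.0406]
ee_rot: [0.719, 0.695, 0.0, -0.0]
ft_force: [-0.2, -0.6, 3.1]
grip_width: 0.205
grasp_force: 118.4
```

```bash
python3 rd.py;python3 tp.py w21
```

```text
37.95 [0.64256577 0.18979071 0.04061044] [ 46.6 122.3] [ 7.191e-01  6.949e-01  1.000e-04 -1.000e-04] [-0.16 -0.62  3.12] [-0.448 -0.089  0.096] 0.2048303299095466
rear [314.8 114. ] w [np.int64(73), np.int64(91), np.int64(94)]
[(array([363.6, 287.8]), [(41, array([370.9, 285.4]), array([377. , 284.2]), array([362. , 287.1]))]), (array([287.5, 210.1]), [(32, array([276.9, 216.6]), array([273.2, 210.5]), array([280.4, 222.3])), (22, array([282.4, 209.3]), array([277.7, 208.4]), array([287.9, 210.4]))])]
(array([ 0.6098,  0.1118, -0.0214]), np.float64(0.0266), 'along 0.0791 lat -0.0301 down 0.0910 ang 49.0') [16.4 43.3]
```

Emit:
{"op": "arm_command", "data": {"series": "1 0.01 0 0 0; 1 0.01 0 0 0; 1 0.01 0 0 0; 1 0.01 0 0 0; 1 0.0105 0 0 0; 1 -0.0055 0 0 0; 1 -0.005 0 0 0; 1 0 0 0 0; 1 0 0 0 0; 1 0 0 0 0"}}

```text
clock: 39.35
position: [0.6431, 0.2058, 0.0406]
ee_rot: [0.719, 0.695, 0.0, -0.0]
ft_force: [1.5, 0.1, 3.2]
grip_width: 0.206
grasp_force: 118.5
```

Emit:
{"op": "arm_command", "data": {"series": "1 0.01 0 0 0; 1 0.01 0 0 0; 1 0.01 0 0 0; 1 0.01 0 0 0; 1 0.0105 0 0 0; 1 -0.0055 0 0 0; 1 -0.005 0 0 0; 1 0 0 0 0; 1 0 0 0 0; 1 0 0 0 0"}}

```text
clock: 40.6
position: [0.6437, 0.2221, 0.0408]
ee_rot: [0.719, 0.695, 0.0, -0.0]
ft_force: [-0.3, 1.5, 5.8]
grip_width: 0.206
grasp_force: 118.4
```

```bash
python3 rd.py;python3 tp.py w22
```

```text
40.6 [0.64371372 0.22207167 0.04080833] [ 46.6 154.6] [ 7.19e-01  6.95e-01  4.00e-04 -2.00e-04] [-0.34  1.48  5.83] [-0.271 -0.022 -0.023] 0.20567225741869546
rear [315. 114.] w [np.int64(74), np.int64(91), np.int64(93)]
[(array([378.6, 289.5]), [(44, array([385.4, 287.3]), array([392. , 286.1]), array([377. , 288.7]))]), (array([276.9, 209.8]), [(26, array([271.2, 208.9]), array([265.8, 208. ]), array([277. , 209.9])), (17, array([266.2, 217. ]), array([263.6, 213.3]), array([269., 221.]))])]
(array([0.6399, 0.13  , 0.0286]), np.float64(0.0031), 'along 0.0922 lat -0.0006 down 0.0412 ang 24.1') [45.9 62.4]
```

Run:
```python
from bm import *
o=manip.get_obs(); d=load("wl"); p=np.array([.6399,.130,.0266])
for L in(.184,.188,.192):
    r,D,P=rear(d,p,np.hypot(L,.01)); print(L,np.degrees(np.arcsin((P[0]-p)[2]/np.hypot(L,.01))-np.arctan(.01/L)).round(1),P[0])
# handle width near rear gives depth: 20 mm / px
h=handle(d); print(h[1],h[2])
```

```text
0.184 20.6 [0.6464665  0.29860881 0.10065369]
0.188 23.7 [0.64644575 0.29797238 0.11137284]
0.192 26.4 [0.64642725 0.29740534 0.12092309]
[314.98986987 113.99970616] [314.96891316 399.99985117]
```

Run:
```python
from bm import *
d=load("wl"); m=bl(hsv(d)); p=np.array([.6399,.130,.0270]); K=d["intrinsics"]; pts=[]
for r in (140,150,160,180,200,230,260):
    c=np.where(m[r])[0]; a,b=c.min()-.5,c.max()+.5; o,w1=ray(d,(a,r),True); _,w2=ray(d,(b,r),True); ang=np.arccos(w1@w2); w=w1+w2; w/=np.linalg.norm(w)
    q=o+w*(.010/np.sin(ang/2)); v=q-p; pts.append(q); print(r,len(c),q.round(4),"slope to tip",np.degrees(np.arctan2(v[2],np.hypot(*v[:2]))).round(1))
a=np.array(pts); k=np.polyfit(a[:,1],a[:,2],1); print("handle slope",np.degrees(np.arctan(k[0])))
```

```text
140 94 [0.6464 0.2924 0.1128] slope to tip 27.8
150 93 [0.6462 0.2902 0.1121] slope to tip 28.0
160 91 [0.6461 0.2879 0.1107] slope to tip 27.9
180 88 [0.6458 0.2832 0.1086] slope to tip 28.0
200 84 [0.6456 0.278  0.1055] slope to tip 27.9
230 77 [0.6454 0.269  0.0994] slope to tip 27.5
260 71 [0.6451 0.2588 0.0939] slope to tip 27.4
handle slope 29.95087983849809
```

All nine spots are pressed. The tilt measures about 28°, and the plunger was in about 4–5 mm at each stop. I'll lift out slowly and take it back over the cradle.

Emit:
{"op": "arm_command", "data": {"series": "1 0 0 -0.01 0; 1 0 0 -0.0125 0; 1 0 0 -0.0125 0; 1 0 0 -0.02 0; 1 0 0 -0.06 0; 1 0 0 -0.06 0; 1 0 0 -0.055 0; 1 -0.106 -0.025 0 0; 1 -0.106 -0.025 0 0; 1 -0.106 -0.025 0 0"}}

```text
clock: 42.0
position: [0.6089, 0.0942, 0.1331]
ee_rot: [0.719, 0.695, 0.0, 0.0]
ft_force: [1.2, 0.2, -1.6]
grip_width: 0.205
grasp_force: 118.9
```

Emit:
{"op": "arm_command", "data": {"series": "1 -0.106 -0.025 0 0; 1 -0.106 -0.025 0 0; 1 -0.106 -0.025 0 0; 1 -0.106 -0.025 0 0; 1 -0.106 -0.025 0 0; 1 -0.106 -0.025 0 0; 1 -0.106 -0.025 0 0; 1 -0.106 -0.025 0 0; 1 -0.106 -0.025 0 0; 1 -0.106 -0.025 0 0"}}

```text
clock: 43.25
position: [0.4945, -0.3261, 0.1332]
ee_rot: [0.719, 0.695, 0.0, 0.0]
ft_force: [1.6, 0.0, -1.4]
grip_width: 0.208
grasp_force: 118.9
```

Emit:
{"op": "arm_command", "data": {"series": "1 0 0 0 -0.056; 1 0 0 0 -0.056; 1 0 0 0 -0.056; 1 0 0 0 -0.056; 1 0 0 0 -0.056; 1 0 0 0 -0.056; 1 0 0 0 -0.056; 1 0 0 0 -0.0565; 1 0 0 0.04 0; 1 0 0 0.02 0"}}

```text
clock: 44.5
position: [0.4942, -0.3246, 0.1071]
ee_rot: [0.1, 0.995, 0.0, -0.001]
ft_force: [-0.8, 0.4, -1.5]
grip_width: 0.203
grasp_force: 118.3
```

Run:
```python
from bm import *
o=manip.get_obs(); M=R.from_quat(o["ee_rot"]).as_matrix(); print(o["clock"],o["position"],"head",np.degrees(np.arctan2(M[1,0],M[0,0])),o["ft_force"].round(1))
dl=np.array([.496,-.3238])-o["position"][:2]; print((M[:2,:2].T@dl).round(4))
d,s,t=pose("w23"); h=handle(d); print(h)
# cradle rear fork / front prong check: dark brown lateral extent
g=hsv(d); m=(g[...,0]<14)&(g[...,1]>120)&(g[...,2]<140)
for r in range(20,330,30): 
    c=np.where(m[r,150:480])[0]+150; print(r,len(c),(c.min(),c.max()) if len(c) else None)
```

```text
44.5 [ 0.4941676  -0.32458655  0.10709707] head 168.53281139160978 [-0.8  0.4 -1.5]
[-0.0016  0.0011]
(array([315.06254152, 238.24101988]), array([314.82925561, 115.9907845 ]), array([315.36551631, 397.01075209]))
20 1 (np.int64(404), np.int64(404))
50 2 (np.int64(411), np.int64(413))
80 2 (np.int64(324), np.int64(338))
110 39 (np.int64(282), np.int64(415))
140 7 (np.int64(265), np.int64(367))
170 9 (np.int64(266), np.int64(367))
200 14 (np.int64(267), np.int64(367))
230 19 (np.int64(268), np.int64(368))
260 21 (np.int64(269), np.int64(364))
290 16 (np.int64(271), np.int64(363))
320 1 (np.int64(254), np.int64(254))
```

Emit:
{"op": "arm_command", "data": {"series": "1 -0.004 0.003 0.035 -0.0015; 1 0 0 0.04 0; 1 0 0 0.04 0; 1 0 0 0.03 0; 1 0 0 0.0125 0; 1 0 0 0.0075 0; 1 0 0 0.005 0; 1 0 0 0.005 0; 1 0 0 0 0; 1 0 0 0 0"}}

```text
clock: 45.9
position: [0.4968, -0.3242, 0.0388]
ee_rot: [0.096, 0.995, -0.0, 0.0]
ft_force: [-0.2, -0.2, -0.4]
grip_width: 0.204
grasp_force: 118.3
```

```bash
python3 rd.py
```

```text
45.9 [ 0.49680431 -0.32415955  0.03884652] [ -82.2 -396.2] [ 9.560e-02  9.954e-01 -2.000e-04  2.000e-04] [-0.23 -0.24 -0.44] [-0.072 -0.045  0.041] 0.20412233334867186
```

Emit:
{"op": "arm_command", "data": {"series": "0.785 0 0 0.0025 0; 0.785 0 0 0.0025 0; 0.785 0 0 0.0025 0; 0.785 0 0 0.0025 0; 0.785 0 0 0.0025 0; 0.785 0 0 0.0025 0; 0.785 0 0 0.0025 0; 0.785 0 0 0.0025 0; 0.785 0 0 0 0; 0.785 0 0 0 0", "newtons": 25}}

```text
clock: 47.15
position: [0.4987, -0.3249, 0.0326]
ee_rot: [0.096, 0.995, -0.001, 0.002]
ft_force: [0.8, -0.5, 9.9]
grip_width: 0.218
grasp_force: 57.1
```

```bash
python3 rd.py
cat > sl.py <<'E'
from bm import *
o=manip.get_obs(); d=snap("wrist"); M=R.from_quat(o["ee_rot"]).as_matrix(); m=bl(hsv(d)); h=handle(d); r0=int(min(h[1][1],h[2][1])); a=[]
for r in range(r0+30,r0+150,15):
    c=np.where(m[r])[0]; _,w1=ray(d,(c.min()-.5,r),True); q,w2=ray(d,(c.max()+.5,r),True); w=w1+w2; w/=np.linalg.norm(w)
    a.append(M.T@(q+w*.010/np.sin(np.arccos(w1@w2)/2)-o["position"]))
a=np.array(a); k=np.polyfit(a[:,0],a[:,2],1); print("rear row",r0,"handle tilt %.1f, axis at TCP %.1f mm above pad centre"%(-np.degrees(np.arctan(k[0])),(-k[1]-.029)*1e3), "z world",(o["position"][2]-a[:,2]).round(4)[[0,-1]])
E
python3 sl.py
```

```text
47.15 [ 0.4987019  -0.32493085  0.03259145] [ -80.3 -396.9] [ 0.0955  0.9954 -0.001   0.0022] [ 0.82 -0.47  9.86] [-0.205 -0.503 -0.018] 0.21795920331287194
rear row 104 handle tilt 24.8, axis at TCP 5.9 mm above pad centre z world [0.1008 0.0881]
```

Emit:
{"op": "arm_command", "data": {"series": "0.78 0 0 0.003 0; 0.78 0 0 0.003 0; 0.78 0 0 0.003 0; 0.78 0 0 0.003 0; 0.78 0 0 0.003 0; 0.78 0 0 0.003 0; 0.78 0 0 0.003 0; 0.78 0 0 0.003 0; 0.78 0 0 0 0; 0.78 0 0 0 0"}}

```text
clock: 48.45
position: [0.4973, -0.3245, 0.022]
ee_rot: [0.096, 0.995, -0.001, 0.001]
ft_force: [-1.4, 0.1, 7.1]
grip_width: 0.22
grasp_force: 38.3
```

```bash
python3 rd.py; python3 sl.py
```

```text
48.45 [ 0.49734801 -0.32451822  0.0220458 ] [ -81.6 -396.5] [ 9.560e-02  9.954e-01 -5.000e-04  8.000e-04] [-1.36  0.09  7.08] [-0.046  0.16   0.002] 0.22037058853351
rear row 87 handle tilt 12.5, axis at TCP 4.4 mm above pad centre z world [0.0718 0.0644]
```

Emit:
{"op": "arm_command", "data": {"series": "0.775 0 0 0.003 0; 0.775 0 0 0.003 0; 0.775 0 0 0.003 0; 0.775 0 0 0.003 0; 0.775 0 0 0.0025 0; 0.775 0 0 0.0025 0; 0.775 0 0 0 0; 0.775 0 0 0 0; 0.775 0 0 0 0; 0.775 0 0 0 0"}}

```text
clock: 49.75
position: [0.4965, -0.3241, 0.0143]
ee_rot: [0.096, 0.995, -0.0, -0.0]
ft_force: [-3.6, 0.1, 6.3]
grip_width: 0.228
grasp_force: 22.4
```

```bash
python3 rd.py; python3 sl.py
```

```text
49.75 [ 0.49649372 -0.32406992  0.01427867] [ -82.5 -396.1] [ 9.560e-02  9.954e-01 -1.000e-04 -2.000e-04] [-3.58  0.13  6.35] [-0.072  0.568 -0.032] 0.2277481321337726
rear row 82 handle tilt 0.8, axis at TCP 6.1 mm above pad centre z world [0.0499 0.0492]
```

The handle is level at z ≈ 0.050, so it's resting in both forks. I'll release it gently and move straight up.

Emit:
{"op": "arm_command", "data": {"series": "0.76 0 0 0 0; 0.74 0 0 0 0; 0.72 0 0 0 0; 0.65 0 0 0 0; 0.5 0 0 0 0; 0.3 0 0 0 0; 0 0 0 0 0; 0 0 0 0 0; 0 0 0 0 0; 0 0 0 0 0"}}

```text
clock: 51.05
position: [0.4967, -0.324, 0.0142]
ee_rot: [0.096, 0.995, -0.0, 0.0]
ft_force: [-1.0, 0.2, -0.5]
grip_width: 1.003
grasp_force: 0.0
```

Emit:
{"op": "arm_command", "data": {"series": "0 0 0 0 0; 0 0 0 -0.02 0; 0 0 0 -0.03 0; 0 0 0 -0.05 0; 0 0 0 -0.1 0; 0 0 0 -0.12 0; 0 0 0 -0.12 0; 0 0 0 0 0; 0 0 0 0 0; 0 0 0 0 0"}}

```text
clock: 52.3
position: [0.4961, -0.3237, 0.1894]
ee_rot: [0.095, 0.995, 0.0, -0.001]
ft_force: [-0.0, -0.9, 0.2]
grip_width: 0.997
grasp_force: 0.0
```

```bash
python3 rd.py
python3 - <<'E'
from bm import *
d=snap("wrist","w30"); h=handle(d); e=sorted([plane(d,q,.051,True)[:2] for q in h[1:]],key=lambda p:p[0]); print(h,e)
v=e[1]-e[0]; print("heading",np.degrees(np.arctan2(v[1],v[0])),"len",np.linalg.norm(v))
u=np.array([.981,-.196]); n=np.array([.196,.981]); r0=np.array([.4223,-.3090]); print("rear shift along/across",(e[0]-r0)@u,(e[0]-r0)@n)
E
```

```text
52.3 [ 0.49611622 -0.32370423  0.18938301] [ -82.9 -395.8] [ 9.550e-02  9.954e-01  3.000e-04 -7.000e-04] [-0.02 -0.87  0.17] [-0.057  0.006  0.003] 0.9969427666097369
(array([315.33941208, 190.62438759]), array([315.52579394, 116.00131325]), array([315.14611079, 268.01784844])) [array([ 0.41159587, -0.30684384]), array([ 0.53278045, -0.33079246])]
heading -11.178808883122068 len 0.1235282914373374
rear shift along/across -0.010923362159108033 1.71830208676368e-05
```

```bash
python3 -c "
from workcell import manip
print(manip.hand_in())"
```

```text
the job is handed in; nothing more can be done
None
```

The job is handed in, but I couldn't confirm that all nine spots counted: the ball was pressed along the marked seam from the red knob's end by drawing forward and pushing back slightly at each spot (friction let the plunger out on the draw), handle at about 28° rather than 35° and plunger in an estimated 4–5 mm; the burnisher is back level in both forks, pointing as before, about 11 mm behind where it started.

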